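Press the locking wedges home and book the lot

ROBOT

A 6-joint arm with a two-finger parallel gripper is mounted at the origin on the work surface. World frame = base frame: x ahead of the robot, y to its left, z up, the work surface at z = 0. Lengths are in m, angles in rad, forces in N, time in s.
With the tool pointing down it reaches from about 0.35 to 0.8 m from the base axis. Payload 7.3 kg.
Tool frame: the origin (TCP) lies on the centre line of the jaws, within the pads' length; the fingertips stand 17 mm ahead of it and the grasp point (between the pads) lies 2 mm behind it; z points along the fingers, x is the direction in which the jaws open and shut, and the axes are right-handed (so a half turn about z gives the same grasp; the last joint's range is limited). The gripper opens to 85 mm and grips with 20 to 120 N. Pads are 22 mm wide; open, the fingers measure 114 mm over their backs; the gripper's body (76 mm by 85 mm) begins 54 mm behind the grasp point. The pads swing forward as they close: fully open they stand 13 mm farther back than shut.
Start: joints at [-1.418, 0.342, 1.524, -0, 1.275, -0.146], TCP at [0.155, -0.502, 0.248] pointing down, gripper open.
Joint ranges: [-2.53, 2.53], [-0.77, 2.02], [0.04, 2.7], [-1, 4.14], [0.28, 2.66], [-3.11, 3.11]. Speed limits (rad/s): [2.57, 2.57, 3.14, 3.14, 3.14, 3.14].

INTERFACE

Orientations are given as a rotation vector (axis times angle).
In Python, from cell import read_state, read_camera, camera_info, close_job gives the robot as it stands.
- The arm moves only by the shell command python3 -m creep 'ROWS' [OPENING] [FORCE]. ROWS is text: rows parted by semicolons, each of 6 numbers parted by spaces: the shift along the tool's x, y, z as a fraction of full scale, then the turn, a rotation vector about the tool's x, y, z as a fraction of full scale. In form: x y z wx wy wz; .... A call has 1 to 12 rows; each row is the pose to reach, as a shift and turn from the pose commanded when the call began, along the tool's axes at that moment, turning the shorter way round; what a row does not reach only later rows make up. Full scale, the value 1, is 1 m for a shift and 180 degrees for a turn. A row lasts 1/12 s, in which the tool goes at most 41.7 mm and 7.16 degrees, less where a joint would pass 70% of its speed; a pose out of reach is approached as far as the arm can. A call with a number of a shift or a turn outside -1 to 1 is refused whole. A call with a gripper value outside its range is refused whole. OPENING is the gripper command: -1 is shut, 1 is fully open, values between are in proportion, set as the call begins (- or left out, the last holds). The fingers move at their own pace and stop on an object; FORCE is the grip in N (left out, the last holds). Time passes only in rows, so rows that repeat a pose let the fingers close. It gives the time, the measured TCP pose, the force and the opening at its end, in the units of the state.
- read_state(): the state, without advancing time (a new reading comes with each control period).
- read_camera(name): name is "side" or "top" or "wrist"; returns (picture, depth): 384x512x3 uint8, blue, green, red; 384x512 float32, m along the optical axis (not along the pixel's ray), 0 where there is no reading.
- camera_info(name): a dict with "camera_matrix" (3x3 intrinsics, pixels), "k1" (the pictures are not rectified: a ray, as slopes to the right and down, at radius r is drawn at 1 + k1 r^2 times it, then the intrinsics apply), "R" (3x3) and "t" (3): a world point X has camera coordinates R X + t; the wrist camera has in their place "T_tool_cam" (4x4, takes a point from camera to tool coordinates, whose origin is the TCP and whose axes are the tool frame's). Camera axes: x right, y down, z forward; pixel columns grow to the right and rows downward; lengths in m; the calibration is good to about 2 mm. A picture is of the moment at which its call begins: read the wrist's pose just before it. camera_info takes no time and is no camera call.
- close_job(): hands the job in, once; it reports no verdict.
The state is a dict: "time": time; "q": joint angles; "qvel": joint speeds; "tau": joint torques, N m; "tool_pos": TCP position; "orientation": TCP orientation; "contact_force": force on the tool from outside, world axes, zero at the start; "moment": the same for the moment, N m; "gripper_width": opening from 0.0 (shut) to 1.0 (fully open).
Only numpy, scipy, OpenCV 4.12 (cv2) and the standard library are available. Lean on these libraries where they do the work, as an engineer would, in place of code of your own. Each camera call takes 0.05 s, during which the arm holds its last target.

TASK

Every black connector housing on the grey mat needs its orange wedge driven fully home: slide it wedge end first along the guide rails under the press head to the end stop, swing the sprung red-knobbed lever down to its stop and let it spring back up, then draw the housing out and lay it in the blue bin, all of them flat side by side, wedges up; press the wedges only with the press, not with the fingers. When all are in the bin, pick up the hand scanner, hold it still for about a second about 10 cm from the barcode on the work-order card, pointing squarely at the middle of the barcode, and lay it back on its side on the rubber pad. Leave everything else on the bench where it is.

Things in the scene. Friction and masses are not known exactly. Their poses are not given: they have to be found in the camera images.
- housing_a: black connector housing, 160 mm long (x), 30 high. Block x -20..+80 mm, 44 wide, orange wedge in its top at x +52. Tail x -80..-20, 24 wide, 30 high: grip it across its width at x about -50 (60 N). Origin: underside, mid-length, near the centre of mass; x points to the wedge end, z up. 0.16 kg. Two or three are there, on the grey mat; an absent one reads None from the start
- wedge_a: orange locking wedge of housing_a, 24 x 26 mm; origin on its axis, 10 mm below its top face
- seat_a (a joint): how far wedge_a is pressed in (m): 0 = stands 10 mm proud of the housing; starts at 0 to 2 mm; its own end is 9.5 mm (flush to the eye). It stays where it is pushed and takes about 22 N
- housing_b: black connector housing, 160 mm long (x), 30 high. Block x -20..+80 mm, 44 wide, orange wedge in its top at x +52. Tail x -80..-20, 24 wide, 30 high: grip it across its width at x about -50 (60 N). Origin: underside, mid-length, near the centre of mass; x points to the wedge end, z up. 0.16 kg. As housing_a; may be absent.
- wedge_b: orange locking wedge of housing_b, 24 x 26 mm; origin on its axis, 10 mm below its top face
- seat_b (a joint): how far wedge_b is pressed in (m): 0 = stands 10 mm proud of the housing; starts at 0 to 2 mm; its own end is 9.5 mm (flush to the eye). It stays where it is pushed and takes about 22 N
- housing_c: black connector housing, 160 mm long (x), 30 high. Block x -20..+80 mm, 44 wide, orange wedge in its top at x +52. Tail x -80..-20, 24 wide, 30 high: grip it across its width at x about -50 (60 N). Origin: underside, mid-length, near the centre of mass; x points to the wedge end, z up. 0.16 kg. As housing_a; may be absent.
- wedge_c: orange locking wedge of housing_c, 24 x 26 mm; origin on its axis, 10 mm below its top face
- seat_c (a joint): how far wedge_c is pressed in (m): 0 = stands 10 mm proud of the housing; starts at 0 to 2 mm; its own end is 9.5 mm (flush to the eye). It stays where it is pushed and takes about 22 N
- press: green rack-and-pinion hand press, fixed. Origin: table, under the ram axis; x points from the open throat (robot side) to the column, z up. Head overhang: x -39..+119, y -42..+42, z 80..230 mm. Ram: brass face 30 mm across, underside 66 mm above the table when up (6 mm or more over a proud wedge). For the guides see nest
- nest (a point): where a housing's origin is when home against the end stop: press (-50, 0, 20) mm, press axes (housing x along press x; 6 mm short still presses well). Guides, press frame: shoe floor z = 20 mm from x -165 to +30, 90 wide; rails 8 mm higher than the floor, 50 mm apart inside, x -130..+30, flared mouth from x = -165; steel stop at x = +30
- lever (a joint): press lever angle (rad): 0 = up at rest, 0.96 = down at its stop, where the ram has come down 15.7 mm and the wedge is home. A spring returns it when let go (within about 1 s). About 4 N at the knob starts it, 8 to 10 N at the stop with a wedge under it
- lever_knob (a point): centre of the red ball knob (40 mm across) on the lever's end, 170 mm from the hinge. Press axes from lever_hinge: at rest (-130, 0, +109) mm; at the stop (-164, 0, -44) mm. Push down on the ball from above
- lever_hinge (a point): the lever's hinge, in the lever's plane (press -y side), axis along press y; the knob turns about it from above-front down to the front
- bin: fixed blue bin, 185 x 260 mm, 55 mm high, walls and floor 4 mm; origin centre of its underside, x along the 185 mm. It and the grey mat change sides
- mat: fixed grey mat, 185 x 250 mm, 3 mm thick: incoming housings lie here
- scanner: black and yellow pistol barcode scanner lying on its side; origin: underside, middle of the head. Head x -30..+64 mm, 50 wide (y; yellow nose 58 wide, x 56..64), 46 high. Handle from the head's rear to y = +122, x about -50..+5, 36 high. Beam along +x. Grip the head across y at x about +30, between handle and nose, 40 N. 0.17 kg
- scanner_window (a point): centre of the scanner's window: scanner (65, 0, 23) mm, scanner axes
- pad: fixed black rubber pad 120 x 170 mm (x, y), 4 mm thick, the scanner's place; origin centre of its underside
- card: work-order card on a fixed easel stand; origin at the centre of the printed barcode (70 x 36 mm) on its face, about 105 mm above the table; the card is 120 mm wide, 150 mm along its slope. x points into the card, away from the reader: forward and 30 degrees down; a beam along x is square on
- screwdriver: bystander, orange screwdriver 190 mm
- steel_block: bystander, steel fixture block 75 x 65 x 50 mm
- green_block: bystander, green fixture block 75 x 60 x 55 mm

How it is judged:
By the outcome, as a careful person would: the job done as asked, in the order asked, and still so for the second after the job is handed in, with the robot touching nothing.
Of housing_a, housing_b, housing_c only 2 to 3 are there at a start; the rules pass over those that are not, and their reading is None.
At some moment in a run one of housing_a, housing_b, housing_c, scanner may be knocked a few centimetres aside while the robot is not near it.
It also fails if it takes over 210 s, if anything falls off the work surface, if the arm or the gripper's body presses on something with over 40 N, if the wrist force passes 120 N, or if a joint passes its speed limit or range.

## Working session

There is one attempt and no reset: what is moved stays moved. The work goes in short steps, Python scripts to look and compute and a shell command to move; the robot and the scene stay as the last step left them, time stands still between calls to the robot, and variables do not carry over. Pictures are saved under pics/ and viewed, and the job is handed in when it is done.

```bash
ls; mkdir -p pics; python3 - <<'E'
from cell import *
import cv2
s=read_state();print(s)
for n in("top","side","wrist"):
    p,d=read_camera(n);cv2.imwrite(f"pics/{n}0.png",p);i=camera_info(n);print(n,i)
E
```

```text
pics
{'time': 0.0, 'q': array([-1.41799945e+00,  3.42739883e-01,  1.52501838e+00,  1.56132861e-05,
        1.27540249e+00, -1.45985374e-01]), 'qvel': array([ 0.0005811 ,  0.00048575, -0.00080121, -0.0004128 ,  0.00018587,
       -0.00091041]), 'tau': array([-8.50368033e-04, -4.33690703e+01, -2.46007830e+01, -1.65021024e-04,
        7.98988767e-03,  6.42679243e-08]), 'tool_pos': array([ 0.15451239, -0.50135524,  0.24761656]), 'orientation': array([-2.52642728e+00,  1.86541099e+00,  1.73049466e-03]), 'contact_force': array([-0.13104578,  0.89434702,  0.48464809]), 'moment': array([ 0.0184414 , -0.00564579, -0.0302798 ]), 'gripper_width': 0.9992883556557859}
top {'camera_matrix': array([[395.03435586,   0.        , 247.88904444],
       [  0.        , 395.03435586, 192.53993561],
       [  0.        ,   0.        ,   1.        ]]), 'k1': 0.0338177082113076, 'R': array([[-0.01793428, -0.99983189, -0.00381606],
       [-0.990474  ,  0.01828733, -0.13648011],
       [ 0.13652696,  0.00133203, -0.99063546]]), 't': array([0.00950232, 0.53621367, 1.34372126])}
side {'camera_matrix': array([[3
[... 238 characters left out ...]
.28096731,  0.65475371, -0.70168009],
       [ 0.2857371 , -0.6409044 , -0.71245762]]), 't': array([0.47981988, 0.31227346, 1.06996237])}
wrist {'camera_matrix': array([[306.63444431,   0.        , 260.10443014],
       [  0.        , 306.63444431, 193.08273803],
       [  0.        ,   0.        ,   1.        ]]), 'k1': -0.00727567627453271, 'T_tool_cam': array([[ 9.99999719e-01, -2.74945786e-04,  6.97895454e-04,
         5.90575509e-05],
       [ 4.30829846e-05,  9.49917515e-01,  3.12500739e-01,
        -8.09108268e-02],
       [-7.48863877e-04, -3.12500621e-01,  9.49917260e-01,
        -1.26100140e-01],
       [ 0.00000000e+00,  0.00000000e+00,  0.00000000e+00,
         1.00000000e+00]])}
```

View pics/top0.png

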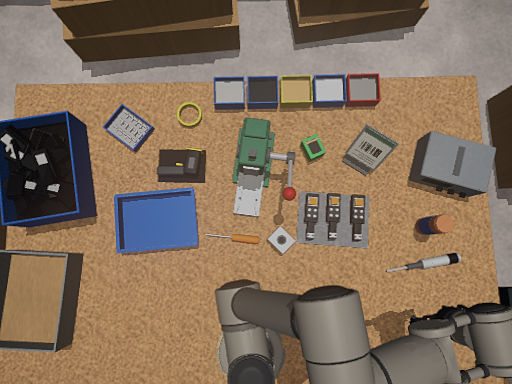

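View pics/side0.png

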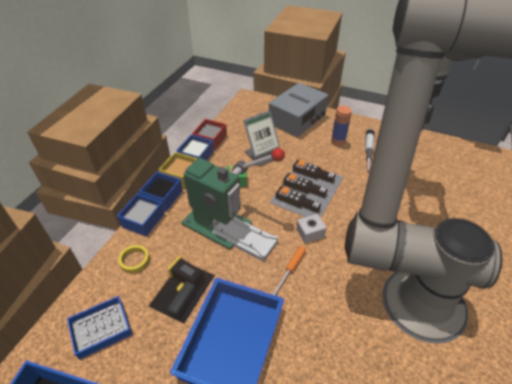

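View pics/wrist0.png

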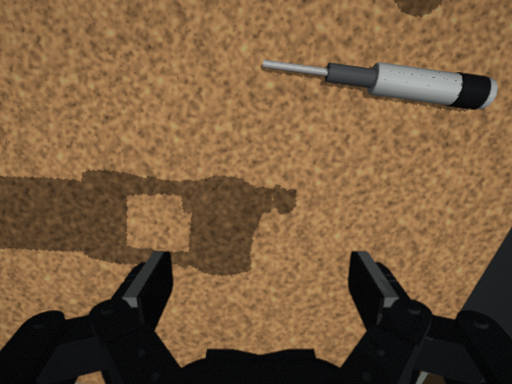

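Top view: three housings on the mat (about 310-358, 215), wedge ends toward the top; press at (255,150) with knob at (289,194); bin at (157,220); scanner at (182,166); card at (372,148). Next, helpers and measurements.

```bash
cat > h.py <<'E'
from cell import *
import numpy as np, cv2
from scipy.spatial.transform import Rotation as Rn
def undist(i,uv):
    K=i["camera_matrix"]; k=i["k1"]
    return cv2.undistortPoints(np.array(uv,float).reshape(-1,1,2),K,np.array([k,0,0,0,0.]))[:,0]
def campose(n,i,s=None):
    if n=="wrist":
        s=s or read_state(); T=np.eye(4);T[:3,:3]=Rn.from_rotvec(s["orientation"]).as_matrix();T[:3,3]=s["tool_pos"]
        W=T@i["T_tool_cam"]; return W[:3,:3],W[:3,3]
    return i["R"].T,-i["R"].T@i["t"]
def plane(n,uv,z,s=None):
    i=camera_info(n);R,c=campose(n,i,s);p=undist(i,uv)
    d=np.c_[p,np.ones(len(p))]@R.T
    return c+d*((z-c[2])/d[:,2])[:,None]
def cloud(n,d,s=None):
    i=camera_info(n);R,c=campose(n,i,s);h,w=d.shape
    uu,vv=np.meshgrid(np.arange(w),np.arange(h))
    p=undist(i,np.c_[uu.ravel(),vv.ravel()])
    X=(np.c_[p,np.ones(len(p))]*d.reshape(-1,1))@R.T+c
    X[d.ravel()==0]=np.nan
    return X.reshape(h,w,3)
def proj(n,X,s=None):
    i=camera_info(n);R,c=campose(n,i,s);p=(np.atleast_2d(X)-c)@R
    x=p[:,:2]/p[:,2:];r2=(x**2).sum(1,keepdims=True);x=x*(1+i["k1"]*r2)
    K=i["camera_matrix"];return x*[K[0,0],K[1,1]]+K[:2,2]
def tool(s=None):
    s=s or read_state();return s["tool_pos"],Rn.from_rotvec(s["orientation"])
def goto(pos,R,s=None):
    "shift & turn rows to a target pose from measured pose"
    p,r=tool(s);d=r.inv().apply(np.array(pos)-p);w=(r.inv()*R).as_rotvec()/np.pi
    print("row:",np.round(d,4),np.round(w,4),"len",round(np.linalg.norm(d)/.0417,1),"rot rows",round(np.linalg.norm(w)*180/7.16,1))
def down(yaw):
    "tool down with tool x (jaw axis) at world yaw"
    x=np.array([np.cos(yaw),np.sin(yaw),0]);z=np.array([0,0,-1.]);return Rn.from_matrix(np.c_[x,np.cross(z,x),z])
E
python3 - <<'E'
from h import *
p,d=read_camera("top");np.savez("top1.npz",p=p,d=d)
X=cloud("top",d)
cv2.imwrite("pics/topz.png",cv2.resize(p[90:260,100:400],(800,453),interpolation=cv2.INTER_CUBIC))
hsv=cv2.cvtColor(p,cv2.COLOR_BGR2HSV)
def show(nm,m):
    n,l,st,c=cv2.connectedComponentsWithStats(m.astype(np.uint8))
    for k in range(1,n):
        if st[k,4]>12:
            q=X[l==k];q=q[~np.isnan(q[:,0])];r=cv2.minAreaRect(q[:,:2].astype(np.float32))
            print(nm,st[k],"med",np.round(np.median(q,0),3),"rect",np.round(r[0],3),np.round(r[1],3),round(r[2],1))
H,S,V=hsv[...,0],hsv[...,1],hsv[...,2]
roi=np.zeros(H.shape,bool);roi[90:260,100:400]=1
Z=X[...,2]
show("blue",roi&(H>100)&(H<130)&(S>120))
show("red",roi&((H<5)|(H>174))&(S>150)&(V>80))
show("green",roi&(H>45)&(H<90)&(S>80))
show("orange",roi&(H>5)&(H<18)&(S>170)&(V>120))
show("yellow",roi&(H>22)&(H<32)&(S>150)&(V>120))
show("black",roi&(V<60)&(S<100))
show("gray",roi&(V>60)&(S<40))
E
```

```text
blue [248  90  30  13  42] med [ 0.857 -0.079  0.06 ] rect [ 0.859 -0.066] [0.041 0.113] 22.7
blue [315  97  22   5  25] med [ 0.855 -0.275  0.059] rect [ 0.856 -0.28 ] [0.075 0.017] 75.4
blue [215 102  29   2  30] med [0.854 0.059 0.06 ] rect [0.854 0.061] [0.003 0.099] 0.3
blue [103 104  49  46 134] med [0.789 0.427 0.034] rect [0.789 0.433] [0.159 0.109] 52.1
blue [ 114  187   84   66 4174] med [0.444 0.321 0.005] rect [0.448 0.318] [0.199 0.274] 4.3
red [349  90  32  11  49] med [ 0.856 -0.433  0.059] rect [ 0.864 -0.42 ] [0.037 0.111] 10.5
red [283 187  13  13 132] med [ 0.496 -0.116  0.299] rect [ 0.496 -0.117] [0.034 0.034] 42.5
green [245 118  25   9  37] med [ 0.731 -0.035  0.238] rect [ 0.734 -0.034] [0.077 0.013] 75.0
green [269 133   5  15  24] med [ 0.738 -0.091  0.015] rect [ 0.73  -0.091] [0.054 0.014] 7.0
green [302 134  24  25 206] med [ 0.688 -0.23   0.054] rect [ 0.694 -0.232] [0.074 0.06 ] 24.2
orange [232 234  27   9  99] med [0.376 0.011 0.023] rect [0.378 0.012] [0.091 0.023] 82.4
yellow [189 148  13   3  20] med [0.693 0.184 0.049] rect [0.693 0.182] [0.043 0.
[... 2363 characters left out ...]
ect [ 0.59  -0.012] [0.05  0.011] 88.4
gray [ 233  172   32   45 1059] med [ 0.534 -0.002  0.02 ] rect [ 0.54  -0.003] [0.093 0.16 ] 81.0
gray [ 296  191   73   57 2540] med [ 0.426 -0.291  0.004] rect [ 0.442 -0.299] [0.251 0.184] 84.6
gray [353 209   5   5  17] med [ 0.467 -0.37   0.034] rect [ 0.466 -0.371] [0.014 0.014] 3.6
gray [353 215   5   4  15] med [ 0.448 -0.371  0.034] rect [ 0.447 -0.369] [0.014 0.009] 46.2
gray [331 222   3   8  16] med [ 0.418 -0.288  0.031] rect [ 0.417 -0.289] [0.008 0.025] 86.7
gray [268 226  27  28 392] med [ 0.37  -0.109  0.049] rect [ 0.369 -0.111] [0.078 0.063] 43.7
gray [205 234  27   4  42] med [0.391 0.105 0.016] rect [0.39  0.106] [0.091 0.005] 83.3
```

View pics/topz.png

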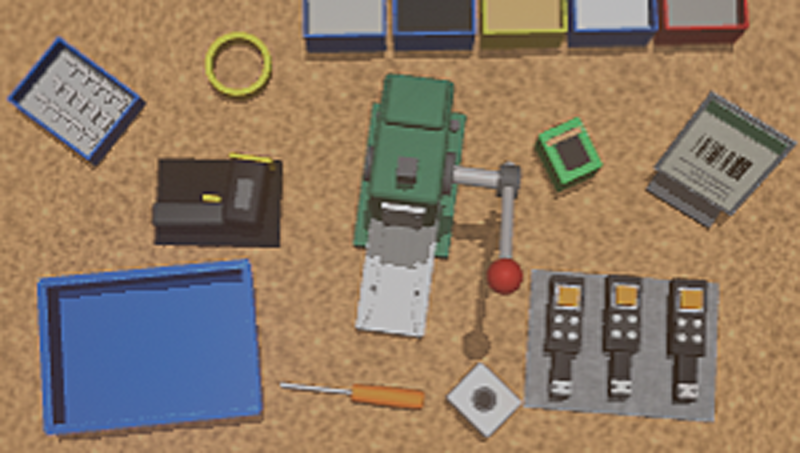

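```bash
python3 - <<'E'
from h import *
goto([0.36,-0.27,0.36],down(np.pi/2))
X=np.load("top1.npz");P=X["p"];d=X["d"];C=cloud("top",d)
Z=C[...,2];
m=np.zeros(Z.shape,bool);m[165:220,225:275]=1
hsv=cv2.cvtColor(P,cv2.COLOR_BGR2HSV)
m&=(Z>.013)&(Z<.032)&(hsv[...,1]<60)
q=C[m];r=cv2.minAreaRect(q[:,:2].astype(np.float32));print(r)
E
```

```text
row: [-0.1609 -0.2645 -0.1119] [-4.000e-04 -0.000e+00 -9.049e-01] len 7.9 rot rows 22.7
((0.5490248203277588, -0.0026474669575691223), (0.12622031569480896, 0.17774511873722076), 80.68041229248047)
```

```bash
python3 -m creep '-.04 -.06 -.06 0 0 -.04;-.06 -.1 -.1 0 0 -.08;-.09 -.14 -.112 0 0 -.12;-.13 -.2 -.112 0 0 -.16;-.161 -.2645 -.112 0 0 -.2;-.161 -.2645 -.112 0 0 -.24;-.161 -.2645 -.112 0 0 -.28;-.161 -.2645 -.112 0 0 -.32;-.161 -.2645 -.112 0 0 -.36;-.161 -.2645 -.112 0 0 -.4;-.161 -.2645 -.112 0 0 -.44;-.161 -.2645 -.112 0 0 -.47' 1; python3 - <<'E'
from h import *
goto([0.36,-0.27,0.36],down(np.pi/2))
E
```

```text
time: 1.2
tool_pos: [0.3602, -0.2695, 0.3602]
orientation: [-3.124, -0.333, 0.0]
contact_force: [0.6, -0.3, -0.4]
gripper_width: 0.997
row: [-0.0004  0.0005  0.0002] [-0.      0.     -0.4325] len 0.0 rot rows 10.9
```

```bash
python3 -m creep '0 0 0 0 0 -.1;0 0 0 0 0 -.2;0 0 0 0 0 -.3;0 0 0 0 0 -.4325;0 0 0 0 0 -.4325;0 0 0 0 0 -.4325;0 0 0 0 0 -.4325;0 0 0 0 0 -.4325;0 0 0 0 0 -.4325;0 0 0 0 0 -.4325;0 0 0 0 0 -.4325;0 0 0 0 0 -.4325'; python3 - <<'E'
from h import *
s=read_state();p,d=read_camera("wrist");np.savez("w1.npz",p=p,d=d,pos=s["tool_pos"],ori=s["orientation"]);cv2.imwrite("pics/w1.png",p);print(s["q"],s["tool_pos"])
E
```

```text
time: 2.2
tool_pos: [0.3599, -0.2699, 0.3602]
orientation: [-2.225, -2.217, 0.0]
contact_force: [-0.8, 0.1, 0.1]
gripper_width: 1.001
[-8.14152406e-01  1.32867023e-01  1.49471204e+00 -5.53038349e-05
  1.51431207e+00 -2.38126749e+00] [ 0.35987461 -0.26992148  0.36017024]
```

View pics/w1.png

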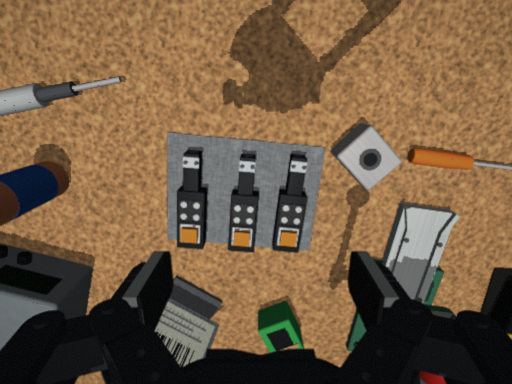

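Wrist view: mat with housings at (190,200), (243,203), (290,202), wedges toward +x; shoe mouth visible at (425,235). Measuring from depth.

```bash
cat >> h.py <<'E'
def ld(f):
    f=np.load(f);s=dict(tool_pos=f["pos"],orientation=f["ori"]) if "pos" in f else None
    return f["p"],f["d"],s
def snap(n,tag):
    s=read_state();p,d=read_camera(n)
    np.savez(tag+".npz",p=p,d=d,pos=s["tool_pos"],ori=s["orientation"]);cv2.imwrite(f"pics/{tag}.png",p)
    return p,d,s
def housings(n,p,d,s,zb,roi):
    "zb = underside height; roi = world x0,x1,y0,y1"
    C=cloud(n,d,s);m=(C[...,2]>zb+.015)&(C[...,2]<zb+.06)&(C[...,0]>roi[0])&(C[...,0]<roi[1])&(C[...,1]>roi[2])&(C[...,1]<roi[3])
    hsv=cv2.cvtColor(p,cv2.COLOR_BGR2HSV);og=(hsv[...,0]>5)&(hsv[...,0]<22)&(hsv[...,1]>150)&(hsv[...,2]>100)
    nn,l,st,_=cv2.connectedComponentsWithStats(m.astype(np.uint8),connectivity=4);out=[]
    for k in range(1,nn):
        if st[k,4]<150: continue
        a=C[l==k];top=a[a[:,2]>zb+.024];r=cv2.minAreaRect(top[:,:2].astype(np.float32))
        w=C[(l==k)&og]
        if len(w)<10: continue
        c=np.array(r[0]);bx=cv2.boxPoints(r);e=[bx[1]-bx[0],bx[2]-bx[1]];ax=max(e,key=np.linalg.norm);ax/=np.linalg.norm(ax)
        wc=np.median(w,0)
        if (wc[:2]-c)@ax<0: ax=-ax
        o=np.round(c,4);print("c",o,"size",np.round(r[1],4),"yaw",round(np.degrees(np.arctan2(ax[1],ax[0])),1),"wedge",np.round(wc,4),"wx",round((wc[:2]-c)@ax,4),"topz",round(np.median(a[:,2]),4))
        # lateral mid of block
        n_=np.array([-ax[1],ax[0]]);u=(top[:,:2]-c)@ax;v=(top[:,:2]-c)@n_
        B=(u>-.015)&(u<.075);T=(u>-.075)&(u<-.03)
        print("   block v",np.round([v[B].min(),v[B].max()],4),"tail v",np.round([v[T].min(),v[T].max()],4),"u",np.round([u.min(),u.max()],4))
E
python3 - <<'E'
from h import *
p,d,s=ld("w1.npz")
housings("wrist",p,d,s,.003,[.3,.56,-.42,-.17])
p,d,_=ld("top1.npz");print("top");housings("top",p,d,None,.003,[.3,.56,-.42,-.17])
p,d,s=ld("w1.npz");C=cloud("wrist",d,s)
for uv in [(390,235),(420,225),(455,215),(418,300),(400,160),(440,160),(262,200),(370,158)]: print(uv,np.round(C[uv[1],uv[0]],4))
cv2.imwrite("pics/shoe.png",cv2.resize(p[190:384,330:512],(750,800)[:2],interpolation=cv2.INTER_CUBIC)[:600])
E
```

```text
c [ 0.4461 -0.3797] size [0.0439 0.1604] yaw -5.0 wedge [ 0.4963 -0.3847  0.0436] wx 0.0504 topz 0.0342
   block v [-0.022  0.022] tail v [-0.0122  0.0119] u [-0.0802  0.0802]
c [ 0.4523 -0.2956] size [0.0438 0.1603] yaw -5.2 wedge [ 0.5033 -0.3009  0.0432] wx 0.0513 topz 0.0342
   block v [-0.0219  0.0219] tail v [-0.012   0.0119] u [-0.0802  0.0802]
c [ 0.4526 -0.2197] size [0.0439 0.1606] yaw -6.5 wedge [ 0.5037 -0.2261  0.0433] wx 0.0515 topz 0.0341
   block v [-0.022  0.022] tail v [-0.0121  0.012 ] u [-0.0803  0.0803]
top
c [ 0.4513 -0.217 ] size [0.0441 0.159 ] yaw -6.5 wedge [ 0.5019 -0.2237  0.0422] wx 0.051 topz 0.0331
   block v [-0.0221  0.0221] tail v [-0.0123  0.0121] u [-0.0795  0.0795]
c [ 0.4518 -0.2958] size [0.0465 0.1574] yaw -3.3 wedge [ 0.5024 -0.2979  0.0417] wx 0.0507 topz 0.033
   block v [-0.0232  0.0232] tail v [-0.0095  0.014 ] u [-0.0787  0.0787]
c [ 0.4447 -0.3796] size [0.0438 0.1593] yaw -4.4 wedge [ 0.4954 -0.3833  0.0412] wx 0.0509 topz 0.033
   block v [-0.0219  0.0219] tail v [-0.0123  0.0124] u [-0.0796  0.0796]
(390, 235) [ 0.516  -0.0456  0.005 ]
(420, 225) [ 0.4908 -0.0046  0.0194]
(455, 215) [0.4694 0.0442 0.0284]
(418, 300) [0.6317 0.0095 0.0295]
(400, 160) [ 0.3744 -0.067   0.0491]
(440, 160) [0.3795 0.0049 0.0263]
(262, 200) [ 0.4511 -0.2672  0.0044]
(370, 158) [ 0.3705 -0.1123  0.0529]
```

View pics/shoe.png

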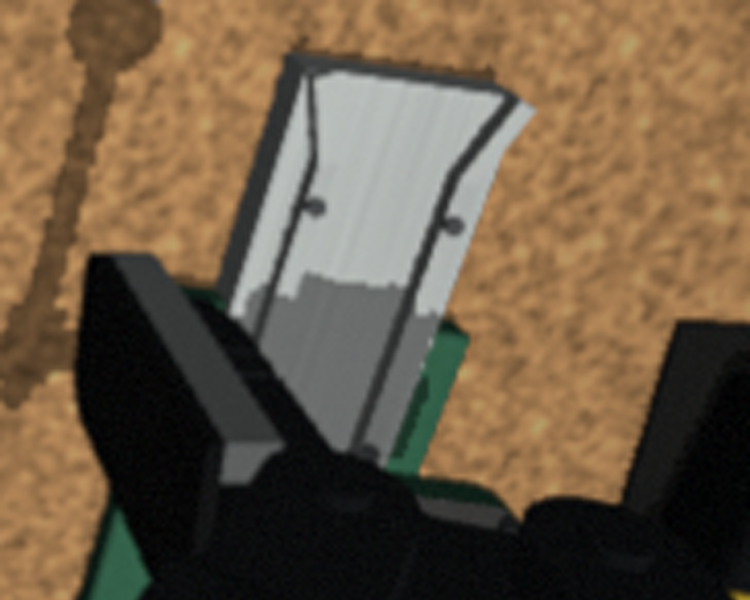

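```bash
python3 -m creep '.03 0 0 0 0 0;.07 0 0 0 0 0;.11 0 0 0 0 0;.15 0 0 0 0 0;.19 0 0 0 0 0;.23 0 0 0 0 0;.26 .01 .02 0 0 0;.28 .01 .04 0 0 0;.28 .01 .04 0 0 0;.28 .01 .04 0 0 0;.28 .01 .04 0 0 0'; python3 - <<'E'
from h import *
p,d,s=snap("wrist","w2");print(s["tool_pos"])
C=cloud("wrist",d,s)
m=(C[...,2]>.014)&(C[...,2]<.034)&(C[...,0]>.44)&(abs(C[...,1])<.1)
q=C[m];r=cv2.minAreaRect(q[:,:2].astype(np.float32));print(r)
m=(C[...,2]>.0245)&(C[...,2]<.034)&(C[...,0]>.42)&(abs(C[...,1])<.1)
# rails: rows by press-frame
n,l,st,_=cv2.connectedComponentsWithStats(m.astype(np.uint8),connectivity=4)
for k in range(1,n):
    if st[k,4]>60:
        q=C[l==k];print(st[k],np.round(cv2.minAreaRect(q[:,:2].astype(np.float32)),4) if 0 else cv2.minAreaRect(q[:,:2].astype(np.float32)),np.median(q[:,2]))
E
```

```text
time: 3.17
tool_pos: [0.3724, 0.0095, 0.3208]
orientation: [2.231, 2.211, 0.0]
contact_force: [-0.4, 0.5, 0.4]
gripper_width: 1.002
[0.3723607  0.00951556 0.32082836]
((0.608454704284668, -0.013440228998661041), (0.12984393537044525, 0.2960541844367981), 81.2429428100586)
[225 209  16 104 546] ((0.5474594831466675, -0.03495478257536888), (0.017020074650645256, 0.18264345824718475), 85.06787109375) 0.028819077265040766
[260 217  31 100 568] ((0.556990921497345, 0.024684950709342957), (0.017385154962539673, 0.18138454854488373), 77.17316436767578) 0.02874244370511314
```

View pics/w2.png

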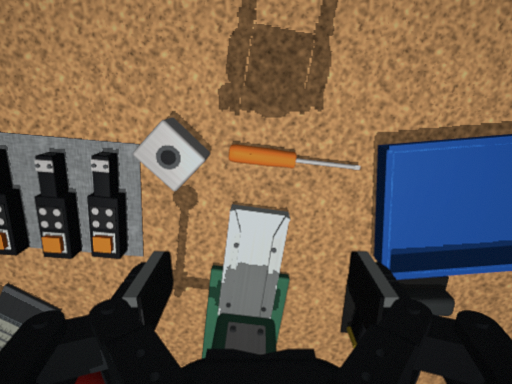

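Shoe at (255,250), bin inner at (445,205), screwdriver (290,158), steel block (170,155). Fitting rails.

```bash
cat > shoe.py <<'E'
from h import *
p,d,s=ld("w2.npz");C=cloud("wrist",d,s)
o=np.array([.624,-.016]);yaw=np.radians(-8.9)
for it in range(4):
    ax=np.array([np.cos(yaw),np.sin(yaw)]);n=np.array([-ax[1],ax[0]])
    q=C.reshape(-1,3);q=q[(q[:,2]>.0255)&(q[:,2]<.033)];uv=np.c_[(q[:,:2]-o)@ax,(q[:,:2]-o)@n]
    U=[];I=[];O=[]
    for u in np.arange(-.125,-.02,.006):
        b=uv[(abs(uv[:,0]-u)<.003)&(abs(uv[:,1])<.055)]
        L=b[b[:,1]>.01,1];R=b[b[:,1]<-.01,1]
        if len(L)<3 or len(R)<3: continue
        U.append(u);I.append((L.min(),R.max()));O.append((L.max(),R.min()))
    U=np.array(U);I=np.array(I);O=np.array(O)
    mid=np.mean(I,1);f=np.polyfit(U,mid,1);fo=np.polyfit(U,O.mean(1),1)
    a=C.reshape(-1,3);a=a[(a[:,2]>.015)&(a[:,2]<.033)];w=np.c_[(a[:,:2]-o)@ax,(a[:,:2]-o)@n]
    w=w[(abs(w[:,1])<.03)&(w[:,0]<-.1)&(w[:,0]>-.2)];fr=np.percentile(w[:,0],.5)
    print("yaw",np.degrees(yaw),"o",o,"front",fr,"gap",np.median(I[:,0]-I[:,1]),"outer",np.median(O[:,0]-O[:,1]),"slopes",f,fo)
    yaw+=np.arctan(f[0]);o=o+n*f[1]+ax*(fr+.165)
E
python3 shoe.py; python3 - <<'E'
from h import *
p,d,s=ld("w2.npz");C=cloud("wrist",d,s)
for f,n in(("w2.npz","wrist"),("top1.npz","top")):
    p,d,s=ld(f);C=cloud(n,d,s)
    hsv=cv2.cvtColor(p,cv2.COLOR_BGR2HSV)
    m=(hsv[...,0]>100)&(hsv[...,0]<130)&(hsv[...,1]>100)&(C[...,2]>.045)&(C[...,2]<.065)&(C[...,0]<.6)&(C[...,1]>.1)&(C[...,1]<.5)
    q=C[m];print(n,cv2.minAreaRect(q[:,:2].astype(np.float32)),len(q))
    m=(hsv[...,0]>100)&(hsv[...,0]<130)&(hsv[...,1]>100)&(C[...,2]<.008)&(C[...,0]<.6)&(C[...,1]>.1)&(C[...,1]<.5)
    q=C[m];print(n,cv2.minAreaRect(q[:,:2].astype(np.float32)),np.median(q[:,2]))
p,d,_=ld("top1.npz");C=cloud("top",d)
hsv=cv2.cvtColor(p,cv2.COLOR_BGR2HSV);m=((hsv[...,0]<5)|(hsv[...,0]>174))&(hsv[...,1]>150);m[:180]=0;m[210:]=0
q=C[m];q=q[q[:,2]>.2];print("knob",np.median(q,0),q.max(0),q.min(0))
# sphere fit
from scipy.optimize import least_squares
r=least_squares(lambda c:np.linalg.norm(q-c,axis=1)-.02,[.5,-.117,.28],loss="soft_l1",f_scale=.002);print("sphere",r.x,r.cost)
E
```

```text
yaw -8.9 o [ 0.624 -0.016] front -0.16241199410121718 gap 0.05040547281512128 outer 0.06538842678758773 slopes [ 2.11003973e-03 -6.19795317e-05] [0.00440676 0.00022367]
yaw -8.779103808458164 o [ 0.62654726 -0.01646162] front -0.16500517438437215 gap 0.050543149380377225 outer 0.0652875310180056 slopes [ 4.58144557e-04 -2.27446718e-05] [0.00135925 0.00025381]
yaw -8.752854060795313 o [ 0.62653867 -0.01648331] front -0.16500311095338271 gap 0.05054458894060386 outer 0.06528592795209584 slopes [2.21590574e-04 1.84450812e-06] [0.00090051 0.00027657]
yaw -8.740157856310478 o [ 0.62653588 -0.01648102] front -0.1650014324144241 gap 0.0505452814055299 outer 0.06528514768107874 slopes [-1.28406102e-06 -1.28087064e-07] [0.00067863 0.00027473]
wrist ((0.4524828791618347, 0.2755293846130371), (0.20137982070446014, 0.19693373143672943), 4.433856010437012) 3745
wrist ((0.4744492173194885, 0.29765641689300537), (0.23238573968410492, 0.22094567120075226), 4.37241792678833) 0.004459062299506766
top ((0.44785720109939575, 0.3180127739906311), (0.1995200216770172, 0.2749379277229309), 4.228082180023193) 907
top ((0.4486023783683777, 0.31649792194366455), (0.1751016080379486, 0.2595457136631012), 4.274231433868408) 0.0032708029984025444
knob [ 0.49610531 -0.11619175  0.29879265] [ 0.5149772  -0.09976684  0.30740688] [ 0.48023802 -0.13483924  0.28595734]
sphere [ 0.49829957 -0.11640587  0.28407776] 0.00012327319015093292
```

```bash
cat >> h.py <<'E'
PO=np.array([.6265,-.0165]);PY=np.radians(-8.74)
def pw(u,v=0):
    return PO+u*np.array([np.cos(PY),np.sin(PY)])+v*np.array([-np.sin(PY),np.cos(PY)])
def hgrip(c,yawdeg,x=-.05):
    y=np.radians(yawdeg);return np.array(c)+x*np.array([np.cos(y),np.sin(y)])
E
python3 - <<'E'
from h import *
p,d,s=ld("w2.npz")
housings("wrist",p,d,s,.003,[.3,.56,-.35,-.17])
g=hgrip([.4526,-.2197],-6.5);print(g,pw(-.05),pw(-.1))
goto([*g,.12],down(np.radians(90-6.5)))
E
```

```text
c [ 0.452  -0.2961] size [0.0457 0.1597] yaw -5.0 wedge [ 0.5034 -0.3006  0.0429] wx 0.0515 topz 0.0339
   block v [-0.0229  0.0229] tail v [-0.0129  0.0129] u [-0.0799  0.0799]
c [ 0.4523 -0.2194] size [0.045  0.1593] yaw -6.4 wedge [ 0.5035 -0.226   0.0429] wx 0.0516 topz 0.034
   block v [-0.0225  0.0225] tail v [-0.0127  0.0124] u [-0.0796  0.0796]
[ 0.40292141 -0.21403984] [ 0.5770806  -0.00890246] [ 0.5276612  -0.00130491]
row: [-0.2228  0.0323  0.2012] [0.0005 0.0002 0.033 ] len 7.2 rot rows 0.8
```

```bash
python3 -m creep '-.03 0 0 0 0 .01;-.07 .01 .01 0 0 .033;-.11 .02 .03 0 0 .033;-.15 .0323 .06 0 0 .033;-.19 .0323 .09 0 0 .033;-.215 .0323 .125 0 0 .033;-.2228 .0323 .16 0 0 .033;-.2228 .0323 .19 0 0 .033;-.2228 .0323 .2012 0 0 .033;-.2228 .0323 .2012 0 0 .033' .3 60; python3 - <<'E'
from h import *
g=hgrip([.4526,-.2197],-6.5)
goto([*g,.029],down(np.radians(90-6.5)))
E
```

```text
time: 4.05
tool_pos: [0.4006, -0.214, 0.1161]
orientation: [-2.341, -2.085, 0.002]
contact_force: [-0.0, -0.0, -0.0]
gripper_width: 0.649
row: [-0.0001  0.0028  0.0871] [-0.0018 -0.001  -0.0007] len 2.1 rot rows 0.1
```

```bash
python3 -m creep '0 .002 .02 0 0 0;0 .0025 .045 0 0 0;0 .0025 .07 0 0 0;0 .0025 .085 0 0 0;0 .0025 .085 0 0 0'; python3 -m creep '0 0 0 0 0 0;0 0 0 0 0 0;0 0 0 0 0 0;0 0 0 0 0 0;0 0 0 0 0 0;0 0 0 0 0 0' -1 60
```

```text
time: 4.47
tool_pos: [0.4048, -0.2139, 0.0334]
orientation: [-2.342, -2.092, 0.001]
contact_force: [-1.9, 0.1, 0.9]
gripper_width: 0.647
time: 4.97
tool_pos: [0.4063, -0.2145, 0.0362]
orientation: [2.338, 2.091, 0.001]
contact_force: [-0.9, -1.2, 6.0]
gripper_width: 0.262
```

```bash
python3 -m creep '0 0 0 0 0 0;0 0 0 0 0 0;0 0 0 0 0 0'; python3 - <<'E'
from h import *
p,d,s=snap("wrist","w3");print(s["tool_pos"],s["gripper_width"],s["contact_force"])
E
```

```text
time: 5.22
tool_pos: [0.4063, -0.2146, 0.0362]
orientation: [2.338, 2.091, 0.001]
contact_force: [0.2, -1.9, 5.9]
gripper_width: 0.261
[ 0.40634061 -0.21456106  0.03617712] 0.2605624946523386 [ 0.24265521 -1.90090498  5.90882871]
```

View pics/w3.png

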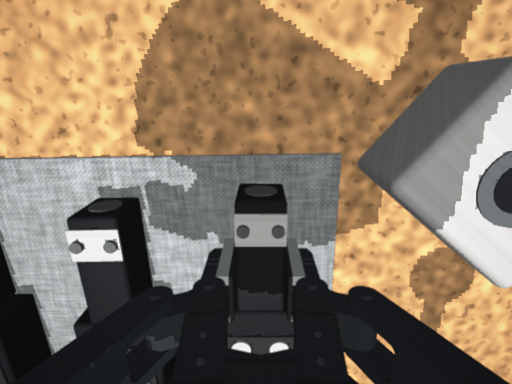

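```bash
python3 -m creep '0 0 -.02 0 0 0;0 0 -.05 0 0 0;0 0 -.08 0 0 0;0 0 -.11 0 0 0;0 0 -.12 0 0 0;0 0 -.12 0 0 0'; python3 - <<'E'
from h import *
s=read_state();print(s["gripper_width"])
goto([.375,-.11,.15],down(PY+np.pi/2))
goto([*pw(-.1965),.105],down(PY+np.pi/2));print(pw(-.1965))
E
```

```text
time: 5.77
tool_pos: [0.4067, -0.2146, 0.1581]
orientation: [2.335, 2.089, 0.002]
contact_force: [0.2, -0.2, -1.8]
gripper_width: 0.262
0.2615952324906487
row: [ 0.1005 -0.0432  0.0074] [0.0023 0.0013 0.0132] len 2.6 rot rows 0.3
row: [ 0.2296 -0.0003  0.0521] [0.0023 0.0013 0.0132] len 5.6 rot rows 0.3
[0.43228175 0.01335835]
```

```bash
python3 -m creep '.02 -.02 0 0 0 .005;.05 -.035 0 .002 .001 .01;.08 -.043 0 .002 .001 .013;.11 -.043 0 .002 .001 .013;.145 -.04 0 .002 .001 .013;.18 -.03 0 .002 .001 .013;.21 -.02 0 .002 .001 .013;.2296 -.01 0 .002 .001 .013;.2296 0 .02 .002 .001 .013;.2296 0 .04 .002 .001 .013;.2296 0 .052 .002 .001 .013;.2296 0 .052 .002 .001 .013'; python3 -m creep '0 0 0 0 0 0;0 0 0 0 0 0'; python3 - <<'E'
from h import *
goto([*pw(-.1965),.053],down(PY+np.pi/2))
p,d,s=snap("wrist","w4")
p,d,s=snap("top","t4");cv2.imwrite("pics/t4z.png",cv2.resize(p[120:260,190:320],(780,840))[:600])
E
```

```text
time: 6.77
tool_pos: [0.4285, 0.0153, 0.0996]
orientation: [-2.375, -2.039, 0.009]
contact_force: [-1.2, -0.0, -2.0]
gripper_width: 0.265
time: 6.93
tool_pos: [0.4309, 0.0146, 0.1026]
orientation: [-2.379, -2.042, 0.002]
contact_force: [0.5, 0.3, -2.2]
gripper_width: 0.263
row: [-0.0012  0.0019  0.0496] [-0.0018 -0.0009  0.0001] len 1.2 rot rows 0.1
```

View pics/w4.png

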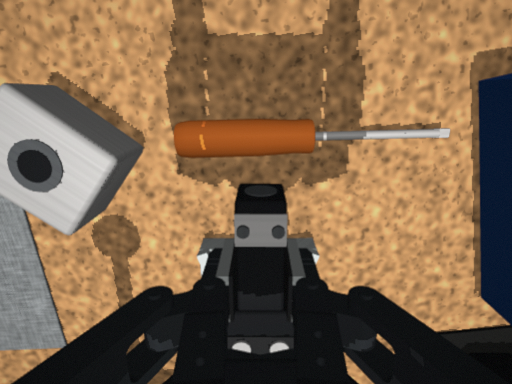

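View pics/t4z.png

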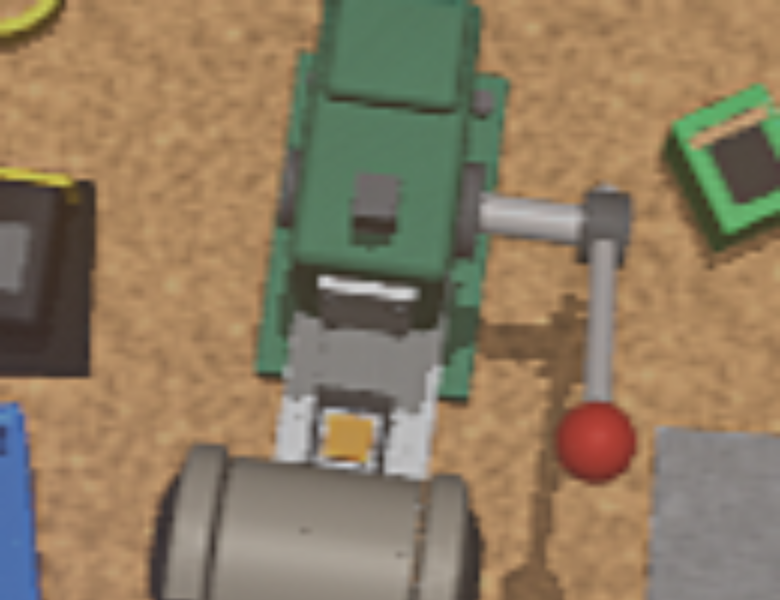

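```bash
cat >> h.py <<'E'
def topwedge(p,d):
    C=cloud("top",d);hsv=cv2.cvtColor(p,cv2.COLOR_BGR2HSV)
    og=(hsv[...,0]>10)&(hsv[...,0]<22)&(hsv[...,1]>130)&(hsv[...,2]>110)&(C[...,2]>.03)&(C[...,2]<.2)&(abs(C[...,0]-.52)<.1)&(abs(C[...,1])<.1)
    w=C[og];ax=np.array([np.cos(PY),np.sin(PY)]);n=np.array([-ax[1],ax[0]])
    e=w[:,:2]-PO;u=e@ax;v=e@n
    print("wedge u mid/ext",np.round([(u.min()+u.max())/2,np.ptp(u)],4),"v",np.round([(v.min()+v.max())/2,np.ptp(v),v.mean()],4),"z",np.round(np.median(w[:,2]),4),len(w))
    q=C.reshape(-1,3);e=q[:,:2]-PO;u=e@ax;v=e@n
    zt=np.median(w[:,2])
    b=(q[:,2]>zt-.02)&(q[:,2]<zt+.01)&(abs(v)<.04)&(abs(u-(-.09))<.06)&(u<-.045)
    if b.any(): print("block v",v[b].min(),v[b].max(),"umax",u[b].max())
    f=(q[:,2]>.012)&(q[:,2]<.033)&(u>-.16)&(u<-.06)&(abs(v)<.06)
    if f.any():print("shoe v",np.percentile(v[f],[1,99]),"n",f.sum())
E
python3 - <<'E'
from h import *
p,d,_=ld("t4.npz");topwedge(p,d)
p,d,_=ld("top1.npz");C=cloud("top",d);q=C.reshape(-1,3);ax=np.array([np.cos(PY),np.sin(PY)]);n=np.array([-ax[1],ax[0]])
e=q[:,:2]-PO;u=e@ax;v=e@n
for u0 in (-.12,-.1,-.08,-.06):
    f=(abs(u-u0)<.01)&(q[:,2]>.012)&(q[:,2]<.033)&(abs(v)<.06);print(u0,v[f].min(),v[f].max())
    f=(abs(u-u0)<.01)&(q[:,2]>.024)&(q[:,2]<.033)&(abs(v)<.06);print("  rails",v[f].min(),v[f].max())
E
```

```text
wedge u mid/ext [-0.1015  0.0222] v [0.0017 0.0234 0.0009] z 0.1077 44
block v -0.01852348514311504 0.02522427426902606 umax -0.072893743607481
shoe v [-0.04256103  0.04638284] n 169
-0.12 -0.04204402186984728 0.04581459735009356
  rails -0.03709274682748907 0.0395102645327879
-0.1 -0.04272410189174376 0.046695830555525564
  rails -0.033849384452300915 0.033452144112676
-0.08 -0.043013743489736606 0.047066482238951234
  rails -0.03152188031820551 0.04293225299775646
-0.06 -0.05781313194487615 0.05803840478273628
  rails -0.039228764719397936 0.03470031117378896
```

```bash
python3 -m creep '-.001 .002 .012 -.001 0 0;-.001 .002 .025 -.001 0 0;-.001 .002 .035 -.001 0 0;-.001 .002 .042 -.001 0 0;-.001 .002 .046 -.001 0 0;-.001 .002 .048 -.001 0 0;-.001 .002 .048 -.001 0 0;-.001 .002 .048 -.001 0 0'; python3 - <<'E'
from h import *
goto([*pw(-.1965),.053],down(PY+np.pi/2))
p,d,s=snap("top","t5");topwedge(p,d)
E
```

```text
time: 7.7
tool_pos: [0.4325, 0.0136, 0.0545]
orientation: [-2.381, -2.044, -0.001]
contact_force: [0.2, 0.1, -1.4]
gripper_width: 0.261
row: [-0.0003 -0.0002  0.0015] [-0.0007 -0.0009  0.0002] len 0.0 rot rows 0.0
wedge u mid/ext [-0.0995  0.023 ] v [0.0003 0.0221 0.0005] z 0.0604 44
block v -0.019105655218708256 0.024097267767319398 umax -0.07150095649443647
shoe v [-0.04247594  0.046356  ] n 218
```

```bash
python3 -m creep '0 .01 .001 0 0 0;0 .025 .001 0 0 0;0 .04 .001 0 0 0;0 .055 .001 0 0 0;0 .07 .001 0 0 0;0 .082 .001 0 0 0;0 .09 .001 0 0 0;0 .09 .001 0 0 0;0 .09 .001 0 0 0'; python3 - <<'E'
from h import *
goto([*pw(-.0965),.053],down(PY+np.pi/2))
E
```

```text
time: 8.5
tool_pos: [0.5219, -0.0001, 0.0532]
orientation: [-2.382, -2.045, -0.002]
contact_force: [2.0, 0.6, 0.8]
gripper_width: 0.263
row: [-0.0003  0.0094  0.0002] [-0.0003 -0.0009  0.0002] len 0.2 rot rows 0.0
```

```bash
python3 -m creep '0 .004 0 0 0 0;0 .008 0 0 0 0;0 .010 0 0 0 0;0 .011 0 0 0 0;0 .011 0 0 0 0'; python3 - <<'E'
from h import *
goto([*pw(-.0965),.053],down(PY+np.pi/2))
p,d,s=snap("side","s5");cv2.imwrite("pics/s5z.png",cv2.resize(p[140:280,150:320],(765,630))[:600])
E
```

```text
time: 8.92
tool_pos: [0.53, -0.0012, 0.0532]
orientation: [-2.378, -2.042, 0.003]
contact_force: [-5.8, 0.9, 7.2]
gripper_width: 0.263
row: [-0.0004  0.0012  0.0002] [-0.0021 -0.0009  0.0002] len 0.0 rot rows 0.1
```

View pics/s5z.png

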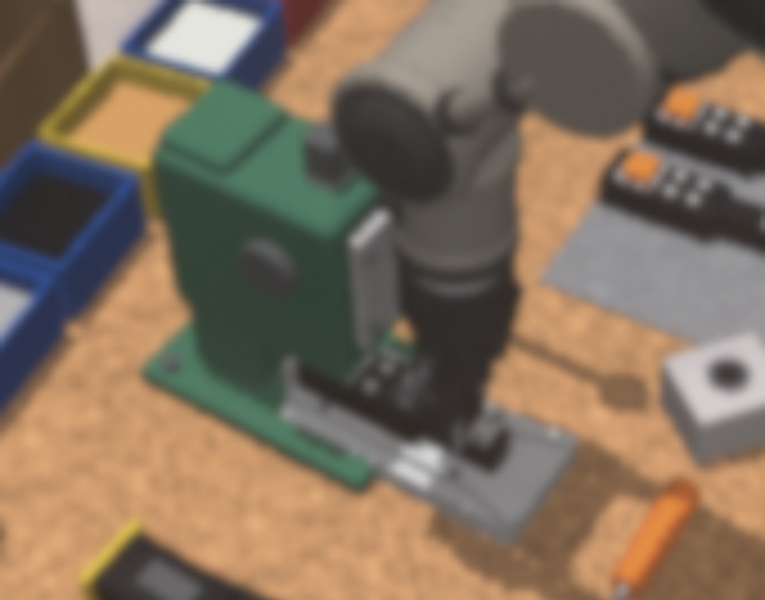

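```bash
python3 -m creep '0 -.001 0 0 0 0;0 -.001 0 0 0 0;0 -.001 0 0 0 0;0 -.001 0 0 0 0;0 -.002 -.01 0 0 0;0 -.002 -.03 0 0 0;0 -.01 -.06 0 0 0;0 -.03 -.09 0 0 0;0 -.06 -.13 0 0 0;0 -.08 -.17 0 0 0;0 -.08 -.21 0 0 0;0 -.08 -.25 0 0 0' .1; python3 - <<'E'
from h import *
k=pw(-.1118,-.118);print(k)
goto([*k,.35],down(PY+np.pi/2))
p,d,s=snap("top","t6");topwedge(p,d)
E
```

```text
time: 9.97
tool_pos: [0.4515, 0.0101, 0.2987]
orientation: [-2.38, -2.044, 0.0]
contact_force: [1.4, -0.5, -0.3]
gripper_width: 0.545
[ 0.49806801 -0.11614168]
row: [-0.1176  0.0649 -0.0519] [-0.0012 -0.0009  0.0002] len 3.5 rot rows 0.0Traceback (most recent call last):
  File "<stdin>", line 4, in <module>
  File "h.py", line 71, in topwedge
    print("wedge u mid/ext",np.round([(u.min()+u.max())/2,np.ptp(u)],4),"v",np.round([(v.min()+v.max())/2,np.ptp(v),v.mean()],4),"z",np.round(np.median(w[:,2]),4),len(w))
                                       ~~~~~^^
    return umr_minimum(a, axis, None, out, keepdims, initial, where)
ValueError: zero-size array to reduction operation minimum which has no identity
```

```bash
python3 - <<'E'
from h import *
p,d,s=snap("wrist","w6")
C=cloud("wrist",d,s);q=C.reshape(-1,3);ax=np.array([np.cos(PY),np.sin(PY)]);n=np.array([-ax[1],ax[0]])
e=q[:,:2]-PO;u=e@ax;v=e@n;m=(q[:,2]>.044)&(q[:,2]<.056)&(u>-.2)&(u<-.05)&(abs(v)<.04)
print("tail end u (want -.13)",u[m].min(),"v",v[m&(u<-.075)].min(),v[m&(u<-.075)].max())
E
```

```text
tail end u (want -.13) -0.13135658716384707 v -0.010552480298199628 0.012725076909296609
```

View pics/w6.png

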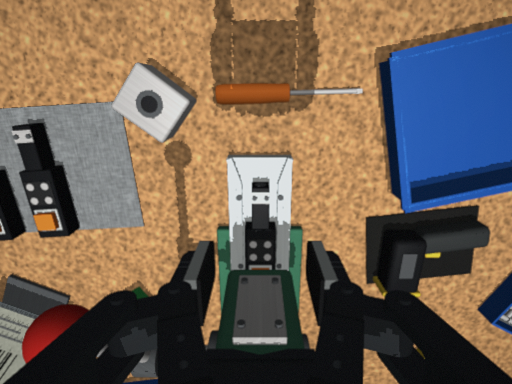

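Housing is home in the guides (tail end at press -0.131). Now to the knob, fingers shut.

```bash
python3 -m creep '0 0 -.04 0 0 0;-.02 .01 -.065 0 0 0;-.06 .03 -.065 0 0 0;-.09 .05 -.065 0 0 0;-.1176 .065 -.065 0 0 0;-.1176 .065 -.065 0 0 0;-.1176 .065 -.06 0 0 0;-.1176 .065 -.05 0 0 0;-.1176 .065 -.05 0 0 0' -1; python3 - <<'E'
from h import *
p,d,s=snap("wrist","w7")
k=pw(-.1118,-.118)
goto([*k,.321],down(PY+np.pi/2))
# rows of knob travel in tool frame (y = press x, z down)
for f in np.linspace(0,.96,9):
    a=np.arctan2(109,130)-f;u=.018-.1697*np.cos(a);z=.175+.1697*np.sin(a);print(round(f,2),"dy",round(u+.1118,4),"dz",round(.284-z,4),"TCPz",round(z+.037,4))
E
```

```text
time: 10.82
tool_pos: [0.4992, -0.1154, 0.3439]
orientation: [-2.377, -2.042, 0.002]
contact_force: [-0.3, 0.1, -0.6]
gripper_width: -0.001
row: [-0.001  -0.0012  0.0239] [-0.0017 -0.0012  0.0005] len 0.6 rot rows 0.1
0.0 dy -0.0002 dz -0.0 TCPz 0.321
0.12 dy -0.0124 dz 0.0163 TCPz 0.3047
0.24 dy -0.0224 dz 0.034 TCPz 0.287
0.36 dy -0.0303 dz 0.0528 TCPz 0.2682
0.48 dy -0.0359 dz 0.0723 TCPz 0.2487
0.6 dy -0.0391 dz 0.0924 TCPz 0.2286
0.72 dy -0.0399 dz 0.1128 TCPz 0.2082
0.84 dy -0.0382 dz 0.1331 TCPz 0.1879
0.96 dy -0.0341 dz 0.153 TCPz 0.168
```

View pics/w7.png

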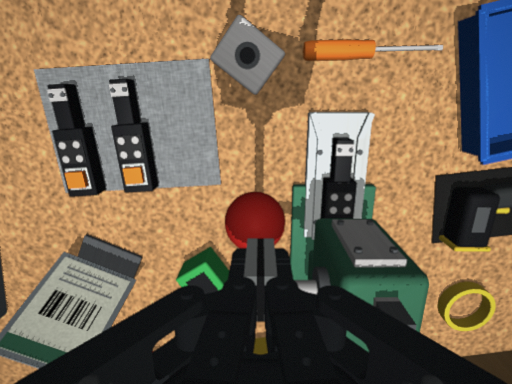

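```bash
python3 - <<'E'
from h import *
from scipy.optimize import least_squares
p,d,s=ld("w7.npz");C=cloud("wrist",d,s);hsv=cv2.cvtColor(p,cv2.COLOR_BGR2HSV)
m=((hsv[...,0]<6)|(hsv[...,0]>172))&(hsv[...,1]>150);m[:,:220]=0;m[:,290:]=0;m=cv2.erode(m.astype(np.uint8),np.ones((3,3)))>0
q=C[m];q=q[(q[:,2]>.25)&(q[:,2]<.32)]
r=least_squares(lambda c:np.linalg.norm(q-c,axis=1)-.02,[.498,-.116,.28],loss="soft_l1",f_scale=.002);print(r.x,r.cost,len(q))
e=r.x[:2]-PO;ax=np.array([np.cos(PY),np.sin(PY)]);n=np.array([-ax[1],ax[0]]);print(e@ax,e@n)
E
```

```text
[ 0.49956793 -0.1185755   0.28479387] 0.00026244519304760203 2195
-0.10994767815971168 -0.12017764119740709
```

```bash
python3 -m creep '-.003 0 .012 0 0 0;-.003 0 .022 0 0 0;-.003 -.006 .030 0 0 0;-.003 -.012 .039 0 0 0;-.003 -.018 .048 0 0 0;-.003 -.023 .057 0 0 0;-.003 -.027 .067 0 0 0;-.003 -.031 .077 0 0 0;-.003 -.034 .087 0 0 0;-.003 -.036 .097 0 0 0;-.003 -.038 .107 0 0 0;-.003 -.039 .117 0 0 0'; python3 - <<'E'
from h import *
goto([*pw(-.144,-.120),.169],down(PY+np.pi/2))
E
```

```text
time: 11.87
tool_pos: [0.4598, -0.1122, 0.23]
orientation: [-2.379, -2.045, 0.001]
contact_force: [-6.9, 1.3, 9.7]
gripper_width: -0.0
row: [-0.0002  0.0065  0.061 ] [-0.0012 -0.0008  0.0006] len 1.5 rot rows 0.0
```

```bash
python3 -m creep '0 .003 .012 0 0 0;0 .005 .022 0 0 0;0 .007 .032 0 0 0;0 .009 .042 0 0 0;0 .01 .052 0 0 0;0 .01 .061 0 0 0;0 .01 .067 0 0 0;0 .01 .072 0 0 0;0 .01 .074 0 0 0;0 .01 .074 0 0 0'; python3 - <<'E'
from h import *
goto([*pw(-.144,-.120),.169],down(PY+np.pi/2))
E
```

```text
time: 12.7
tool_pos: [0.4716, -0.1141, 0.1659]
orientation: [2.378, 2.046, 0.006]
contact_force: [-29.1, 9.9, 90.7]
gripper_width: -0.001
row: [-0.     -0.0057 -0.0031] [0.0019 0.0001 0.0009] len 0.2 rot rows 0.1
```

```bash
python3 -m creep '0 -.004 -.012 0 0 0;0 -.006 -.03 0 0 0;0 -.006 -.05 0 0 0;0 -.004 -.07 0 0 0;0 0 -.09 0 0 0;0 .005 -.11 0 0 0;0 .012 -.13 0 0 0;0 .02 -.15 0 0 0;0 .025 -.17 0 0 0;0 .025 -.19 0 0 0;0 .025 -.2 0 0 0;0 .02 -.2 0 0 0'; python3 - <<'E'
from h import *
p,d,s=snap("wrist","w8")
p,d,s=snap("top","t8")
p,d,s=snap("side","s8");cv2.imwrite("pics/s8z.png",cv2.resize(p[120:280,150:320],(765,720))[:600])
goto([.45,0.0106,.30],down(PY+np.pi/2))
E
```

```text
time: 13.7
tool_pos: [0.492, -0.1177, 0.3576]
orientation: [2.382, 2.048, 0.005]
contact_force: [-0.0, 0.0, 1.0]
gripper_width: -0.001
row: [ 0.1204 -0.0589  0.0549] [-0.0013 -0.001   0.0004] len 3.5 rot rows 0.0
```

View pics/s8z.png

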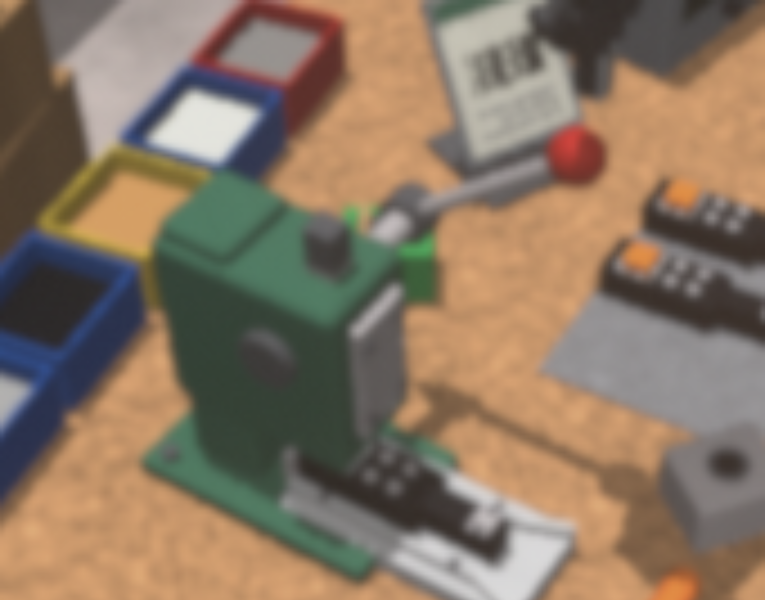

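View pics/w8.png

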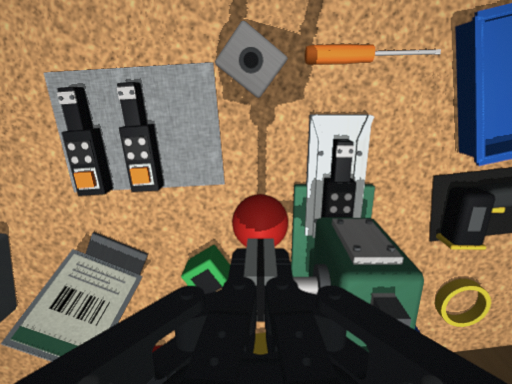

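```bash
python3 -m creep '.02 -.03 0 0 0 0;.05 -.06 0 -.001 -.001 0;.08 -.07 .01 -.001 -.001 0;.11 -.07 .03 -.001 -.001 0;.1204 -.06 .055 -.001 -.001 0;.1204 -.06 .09 -.001 -.001 0;.1204 -.06 .12 -.001 -.001 0;.1204 -.055 .15 -.001 -.001 0;.1204 -.055 .17 -.001 -.001 0;.1204 -.05 .17 -.001 -.001 0;.1204 -.04 .17 -.001 -.001 0;.1204 -.04 .17 -.001 -.001 0' .1; python3 - <<'E'
from h import *
goto([*pw(-.102),.05],down(PY+np.pi/2))
E
```

```text
time: 14.85
tool_pos: [0.4717, 0.007, 0.1862]
orientation: [2.382, 2.044, 0.003]
contact_force: [-0.3, 0.1, 0.5]
gripper_width: 0.547
row: [0.0003 0.0542 0.1364] [0.001  0.0001 0.0001] len 3.5 rot rows 0.0
```

```bash
python3 -m creep '0 .01 .03 0 0 0;0 .025 .06 0 0 0;0 .04 .09 0 0 0;0 .05 .115 0 0 0;0 .054 .13 0 0 0;0 .054 .136 0 0 0;0 .054 .136 0 0 0'; python3 -m creep '0 0 0 0 0 0;0 0 0 0 0 0;0 0 0 0 0 0;0 0 0 0 0 0;0 0 -.004 0 0 0;0 0 -.004 0 0 0' -1 60;  python3 - <<'E'
from h import *
goto([*pw(-.202),.055],down(PY+np.pi/2))
E
```

```text
time: 15.43
tool_pos: [0.5227, -0.0009, 0.0489]
orientation: [-2.384, -2.046, 0.001]
contact_force: [-0.4, 0.5, -0.0]
gripper_width: 0.551
time: 15.93
tool_pos: [0.5229, -0.0008, 0.0543]
orientation: [2.383, 2.046, 0.001]
contact_force: [1.1, 0.7, -2.6]
gripper_width: 0.267
row: [ 0.0003 -0.0973 -0.0008] [0.0005 0.0001 0.0002] len 2.3 rot rows 0.0
```

Gripped; draw it out and look at the wedge.

```bash
python3 -m creep '0 -.015 -.001 0 0 0;0 -.035 -.001 0 0 0;0 -.055 -.001 0 0 0;0 -.075 -.001 0 0 0;0 -.09 -.001 0 0 0;0 -.1 -.001 0 0 0;0 -.102 -.02 0 0 0;0 -.102 -.05 0 0 0;0 -.102 -.08 0 0 0;0 -.102 -.1 0 0 0;0 -.102 -.1 0 0 0'; python3 - <<'E'
from h import *
p,d,s=snap("top","t9");topwedge(p,d);cv2.imwrite("pics/t9z.png",cv2.resize(p[150:230,100:300],(800,320)))
i=p[150:210,230:280]
s=read_state();print(s["tool_pos"])
E
```

```text
time: 16.85
tool_pos: [0.4239, 0.0144, 0.157]
orientation: [2.379, 2.042, 0.008]
contact_force: [0.3, -0.3, -2.2]
gripper_width: 0.262Traceback (most recent call last):
  File "<stdin>", line 2, in <module>
  File "h.py", line 71, in topwedge
    print("wedge u mid/ext",np.round([(u.min()+u.max())/2,np.ptp(u)],4),"v",np.round([(v.min()+v.max())/2,np.ptp(v),v.mean()],4),"z",np.round(np.median(w[:,2]),4),len(w))
                                       ~~~~~^^
    return umr_minimum(a, axis, None, out, keepdims, initial, where)
ValueError: zero-size array to reduction operation minimum which has no identity
```

View pics/t9.png

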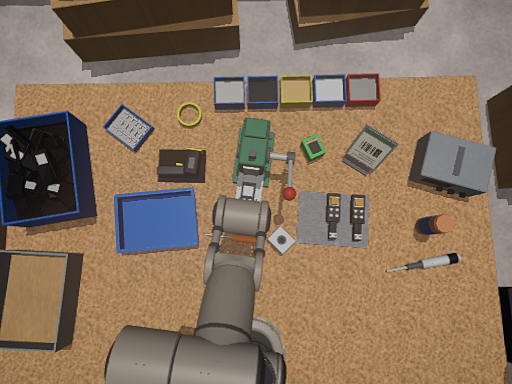

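```bash
python3 - <<'E'
from h import *
p,d,s=snap("side","s9");cv2.imwrite("pics/s9z.png",cv2.resize(p[140:280,180:350],(765,630))[:600])
E
```

```text
(no output)
```

View pics/s9z.png

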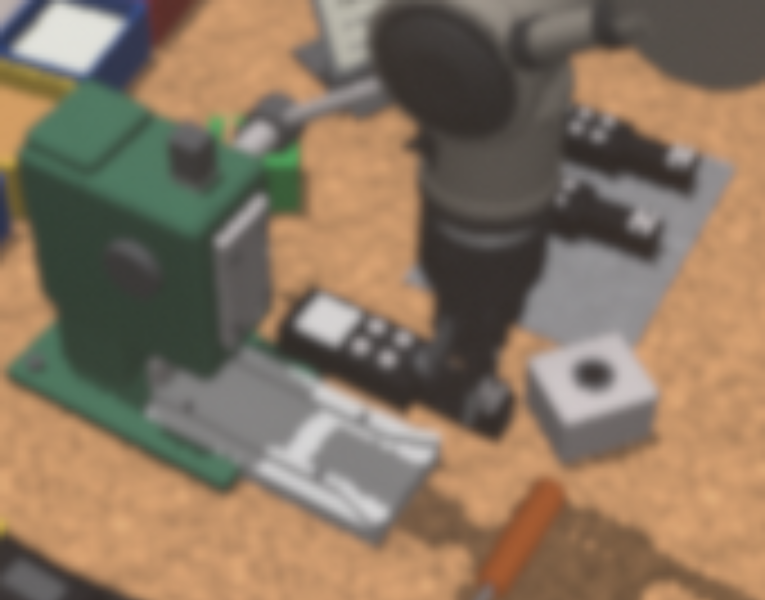

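```bash
cat >> h.py <<'E'
BO=np.array([.4485,.3165]);BY=np.radians(4.25)
def bw(x,y): return BO+x*np.array([np.cos(BY),np.sin(BY)])+y*np.array([-np.sin(BY),np.cos(BY)])
E
python3 - <<'E'
from h import *
print(bw(-.054,.078));goto([*bw(-.054,.078),.15],down(BY+np.pi/2))
E
```

```text
[0.38886803 0.39028366]
row: [ 0.3663 -0.0894  0.0033] [ 0.0005  0.0001 -0.072 ] len 9.0 rot rows 1.8
```

```bash
python3 -m creep '.02 -.01 0 0 0 -.005;.05 -.02 0 0 0 -.015;.085 -.03 0 0 0 -.03;.12 -.04 0 0 0 -.045;.155 -.05 0 0 0 -.06;.19 -.06 0 0 0 -.072;.225 -.065 0 0 0 -.072;.26 -.07 0 0 0 -.072;.295 -.08 0 0 0 -.072;.325 -.0894 0 0 0 -.072;.35 -.0894 .003 0 0 -.072;.366 -.0894 .003 0 0 -.072';python3 -m creep '0 0 0 0 0 0;0 0 0 0 0 0'; python3 - <<'E'
from h import *
p,d,s=snap("wrist","w10");goto([*bw(-.054,.078),.05],down(BY+np.pi/2))
p,d,s=snap("top","t10");C=cloud("top",d);cv2.imwrite("pics/t10z.png",cv2.resize(p[130:270,100:260],(685,600)))
q=C.reshape(-1,3);e=q[:,:2]-BO;c,s_=np.cos(BY),np.sin(BY);x=e@[c,s_];y=e@[-s_,c]
m=(q[:,2]>.135)&(q[:,2]<.16)&(x>0)&(x<.12)&(y>.03)&(y<.13)
print("x",np.percentile(x[m],[1,99]),"y",np.percentile(y[m],[1,99]),np.median(q[m],0))
m=(q[:,2]>.045)&(q[:,2]<.062)&(abs(x)<.12)&(abs(y)<.15)
print("rim",x[m].min(),x[m].max(),y[m].min(),y[m].max())
E
```

```text
time: 17.95
tool_pos: [0.3873, 0.3919, 0.1473]
orientation: [-2.134, -2.304, 0.006]
contact_force: [0.4, -0.6, -1.3]
gripper_width: 0.261
time: 18.12
tool_pos: [0.3878, 0.3896, 0.1479]
orientation: [-2.136, -2.304, 0.007]
contact_force: [-0.7, -0.4, -2.8]
gripper_width: 0.264
row: [0.0015 0.0013 0.0983] [-0.001   0.0008  0.0001] len 2.4 rot rows 0.0
x [0.00092056 0.07451025] y [0.05544272 0.09944297] [0.48168972 0.39545613 0.14605281]
rim -0.10087093216129499 0.10012009647439635 -0.13631259126424983 0.1398776138442914
```

View pics/t10z.png

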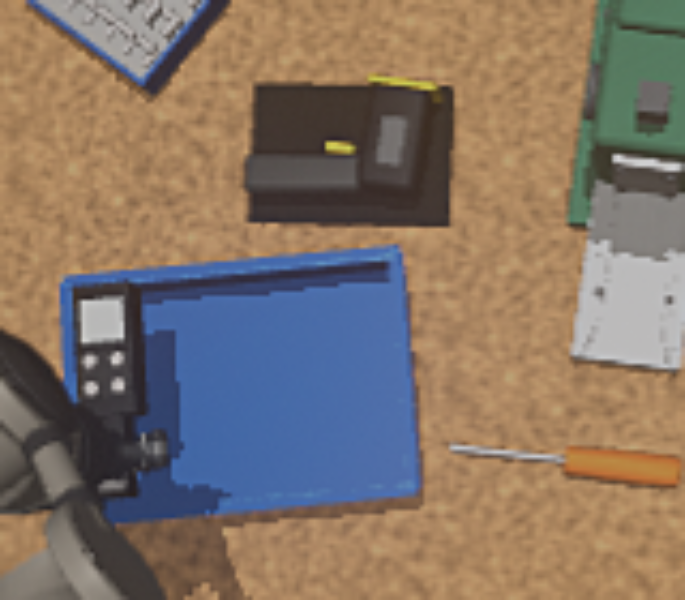

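View pics/w10.png

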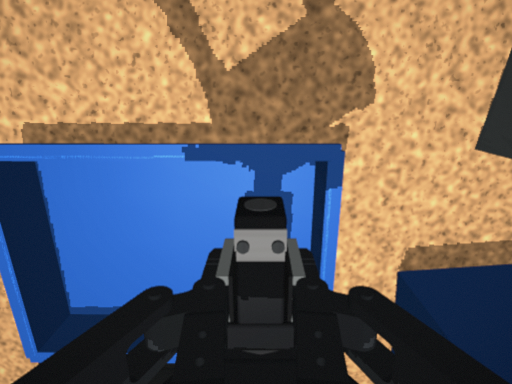

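```bash
python3 -m creep '0 .001 .02 -.001 .001 0;0 .001 .045 -.001 .001 0;0 .001 .07 -.001 .001 0;0 .001 .088 -.001 .001 0;0 .001 .1 -.001 .001 0;0 .001 .107 -.001 .001 0;0 .001 .109 -.001 .001 0;0 .001 .109 -.001 .001 0'
```

```text
time: 18.88
tool_pos: [0.3899, 0.3893, 0.041]
orientation: [-2.138, -2.301, -0.006]
contact_force: [-0.2, -0.4, -1.4]
gripper_width: 0.266
```

```bash
python3 -m creep '0 0 .002 0 0 0;0 0 .003 0 0 0;0 0 .003 0 0 0'; python3 -m creep '0 0 0 0 0 0;0 0 0 0 0 0;0 0 0 0 0 0;0 0 0 0 0 0;0 0 -.01 0 0 0;0 0 -.03 0 0 0;0 0 -.06 0 0 0;0 0 -.09 0 0 0;0 0 -.125 0 0 0;0 0 -.16 0 0 0;0 0 -.2 0 0 0;0 0 -.23 0 0 0' 0; python3 - <<'E'
from h import *
p,d,s=snap("wrist","w11")
C=cloud("wrist",d,s);q=C.reshape(-1,3)
e=q[:,:2]-BO;c,s_=np.cos(BY),np.sin(BY);x=e@[c,s_];y=e@[-s_,c]
m=(q[:,2]>.028)&(q[:,2]<.045)&(abs(x)<.086)&(y>.03)&(y<.115)
print("x",x[m].min(),x[m].max(),"y",y[m].min(),y[m].max(),"z",np.median(q[m,2]))
E
```

```text
time: 19.13
tool_pos: [0.3901, 0.3902, 0.0386]
orientation: [2.138, 2.302, 0.008]
contact_force: [-0.1, -0.8, -2.8]
gripper_width: 0.267
time: 20.13
tool_pos: [0.3892, 0.3894, 0.2723]
orientation: [2.137, 2.302, 0.013]
contact_force: [1.4, 1.2, -0.7]
gripper_width: 0.5
x -0.07956855006844536 0.07945527906280853 y 0.05637217697138866 0.10056846616623853 z 0.03511886678171497
```

View pics/w11.png

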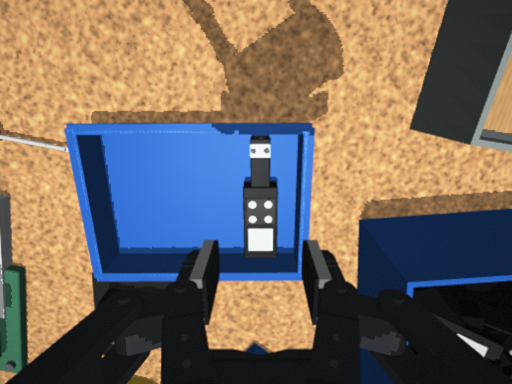

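Housing lies flat in the bin, straight (x ±79.5 mm, y 56–101). The wedge area looks white; check its height and re-measure the remaining housings.

```bash
python3 - <<'E'
from h import *
p,d,s=ld("w11.npz");C=cloud("wrist",d,s)
print("white",np.median(C[232:248,252:270,2]),"block dark",np.median(C[208:216,246:252,2]),C[212,262,2],p[240,260])
p,d,s=snap("top","t11");housings("top",p,d,None,.003,[.3,.56,-.45,-.15])
g=hgrip([.4523,-.2956],-5.1)
goto([*g,.12],down(np.radians(90-5.1)));print(g)
E
```

```text
white nan block dark 0.03565088353564316 0.03569943018646027 [245 247 243]
c [ 0.4519 -0.2954] size [0.0464 0.158 ] yaw -3.6 wedge [ 0.5035 -0.2981  0.0426] wx 0.0517 topz 0.0327
   block v [-0.0232  0.0232] tail v [-0.0105  0.013 ] u [-0.079  0.079]
c [ 0.4448 -0.3796] size [0.0446 0.1594] yaw -5.1 wedge [ 0.4955 -0.3827  0.0436] wx 0.0508 topz 0.033
   block v [-0.0223  0.0223] tail v [-0.0129  0.0126] u [-0.0797  0.0797]
row: [-0.6823 -0.041   0.1479] [ 0.004  -0.0034  0.052 ] len 16.8 rot rows 1.3
[ 0.40249795 -0.29115529]
```

```bash
python3 -m creep '-.03 -.005 0 0 0 .005;-.07 -.01 0 .002 -.002 .015;-.11 -.02 0 .004 -.003 .03;-.15 -.03 0 .004 -.003 .04;-.19 -.04 0 .004 -.003 .052;-.23 -.045 0 .004 -.003 .052;-.27 -.05 0 .004 -.003 .052;-.31 -.055 0 .004 -.003 .052;-.35 -.055 0 .004 -.003 .052;-.39 -.06 0 .004 -.003 .052;-.43 -.06 0 .004 -.003 .052;-.47 -.06 0 .004 -.003 .052'; python3 - <<'E'
from h import *
g=hgrip([.4523,-.2956],-5.1)
goto([*g,.12],down(np.radians(90-5.1)))
E
```

```text
time: 21.23
tool_pos: [0.3632, -0.0856, 0.2665]
orientation: [-2.317, -2.119, 0.018]
contact_force: [1.0, 0.0, -0.2]
gripper_width: 0.504
row: [-0.2002  0.0588  0.1474] [-0.0029  0.0022 -0.0001] len 6.1 rot rows 0.1
```

```bash
python3 -m creep '-.04 .01 .01 -.003 .002 0;-.08 .02 .02 -.003 .002 0;-.12 .035 .04 -.003 .002 0;-.16 .05 .07 -.003 .002 0;-.19 .058 .1 -.003 .002 0;-.2 .0588 .13 -.003 .002 0;-.2 .0588 .147 -.003 .002 0;-.2 .0588 .147 -.003 .002 0;-.2 .0588 .147 -.003 .002 0' .1; python3 - <<'E'
from h import *
p,d,s=snap("wrist","w12")
g=hgrip([.4523,-.2956],-5.1)
goto([*g,.032],down(np.radians(90-5.1)))
E
```

```text
time: 21.98
tool_pos: [0.4026, -0.2885, 0.1196]
orientation: [-2.317, -2.117, 0.001]
contact_force: [0.1, -0.4, 0.3]
gripper_width: 0.55
row: [-0.0024 -0.0008  0.089 ] [ 0.      0.0001 -0.    ] len 2.1 rot rows 0.0
```

View pics/w12.png

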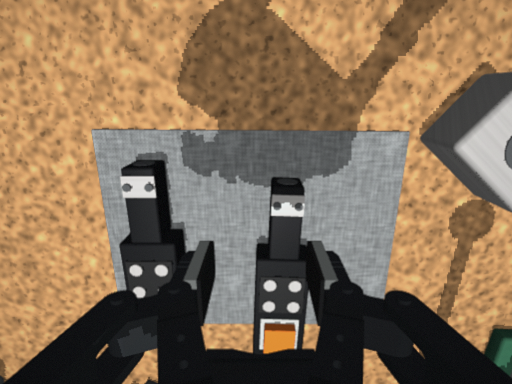

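```bash
python3 - <<'E'
from h import *
p,d,s=ld("w12.npz")
housings("wrist",p,d,s,.003,[.3,.56,-.42,-.17])
p,d,s=snap("top","t12");housings("top",p,d,None,.003,[.3,.56,-.42,-.17]);cv2.imwrite("pics/t12z.png",cv2.resize(p[150:260,250:400],(750,550)))
E
```

```text
c [ 0.4665 -0.2759] size [0.0441 0.1547] yaw -7.3 wedge [ 0.5156 -0.2837  0.0428] wx 0.0497 topz 0.034
   block v [-0.0221  0.0221] tail v [-0.0121  0.012 ] u [-0.0774  0.0774]
c [ 0.4853 -0.2771] size [0.0481 0.1258] yaw -7.8 wedge [ 0.5185 -0.2812  0.0421] wx 0.0334 topz 0.0334
   block v [-0.0241  0.0241] tail v [-0.0224  0.0208] u [-0.0629  0.0629]
```

View pics/t12z.png

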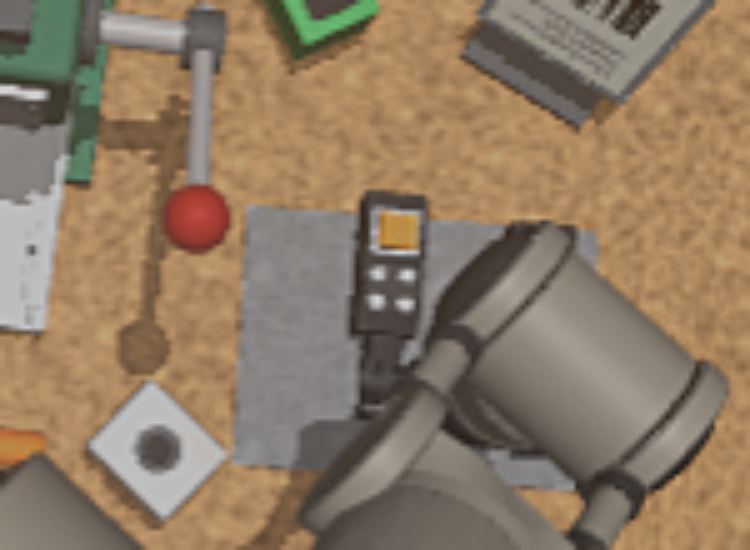

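Housing was knocked aside about 2.5 cm (now near (0.469,-0.276), yaw -7.3°). Regrasp with the new pose.

```bash
python3 - <<'E'
from h import *
g=hgrip([.4691,-.2762],-7.3);print(g)
goto([*g,.033],down(np.radians(90-7.3)))
E
```

```text
[ 0.41950528 -0.26984677]
row: [0.0206 0.0136 0.0888] [0.0006 0.0006 0.0124] len 2.2 rot rows 0.3
```

```bash
python3 -m creep '.01 .007 0 0 0 .006;.0206 .0136 .005 0 0 .012;.0206 .0136 .02 0 0 .012;.0206 .0136 .045 0 0 .012;.0206 .0136 .07 0 0 .012;.0206 .0136 .085 0 0 .012;.0206 .0136 .087 0 0 .012;.0206 .0136 .087 0 0 .012'; python3 -m creep '0 0 0 0 0 0;0 0 0 0 0 0;0 0 0 0 0 0;0 0 -.003 0 0 0;0 0 -.005 0 0 0;0 0 -.005 0 0 0' -1 60;  python3 - <<'E'
from h import *
p,d,s=snap("wrist","w13");print(s["tool_pos"],s["contact_force"])
E
```

```text
time: 22.75
tool_pos: [0.4195, -0.2697, 0.0345]
orientation: [2.355, 2.076, -0.0]
contact_force: [0.6, -0.9, -0.2]
gripper_width: 0.553
time: 23.25
tool_pos: [0.4192, -0.2702, 0.0392]
orientation: [2.356, 2.075, -0.0]
contact_force: [0.0, 0.1, -2.1]
gripper_width: 0.264
[ 0.41916043 -0.27019056  0.03920075] [ 0.02337767  0.07634679 -2.14791778]
```

View pics/w13.png

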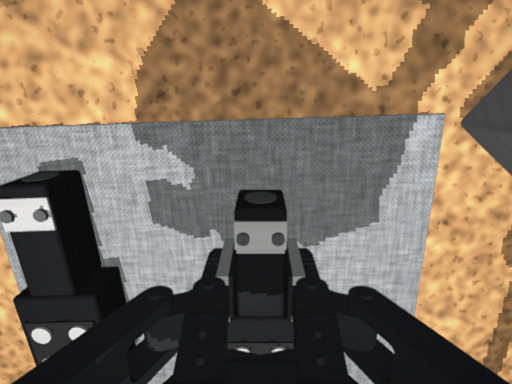

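```bash
python3 -m creep '0 0 -.02 0 0 0;0 -.005 -.05 0 0 0;0 -.02 -.08 0 0 0;.02 -.04 -.11 0 0 0;.05 -.055 -.12 0 0 0;.08 -.065 -.12 0 0 0;.11 -.07 -.12 0 0 0;.14 -.07 -.12 0 0 0;.17 -.07 -.12 0 0 0;.2 -.06 -.12 0 0 0;.23 -.05 -.12 0 0 0;.25 -.04 -.12 0 0 0'; python3 - <<'E'
from h import *
goto([*pw(-.2),.107],down(PY+np.pi/2))
E
```

```text
time: 24.3
tool_pos: [0.4108, -0.0145, 0.1582]
orientation: [2.357, 2.077, -0.0]
contact_force: [-0.2, -1.4, -2.0]
gripper_width: 0.26
row: [0.0304 0.0143 0.0512] [0.     0.0001 0.0084] len 1.5 rot rows 0.2
```

```bash
python3 -m creep '.015 .007 0 0 0 .004;.0304 .0143 .01 0 0 .0084;.0304 .0143 .03 0 0 .0084;.0304 .0143 .045 0 0 .0084;.0304 .0143 .051 0 0 .0084;.0304 .0143 .051 0 0 .0084;.0304 .0143 .051 0 0 .0084'; python3 - <<'E'
from h import *
p,d,s=snap("top","t14");topwedge(p,d)
goto([*pw(-.2),.056],down(PY+np.pi/2))
E
```

```text
time: 24.88
tool_pos: [0.4289, 0.0113, 0.1073]
orientation: [2.385, 2.044, -0.001]
contact_force: [-0.3, 0.1, -2.2]
gripper_width: 0.263
wedge u mid/ext [-0.1     0.0231] v [-0.0023  0.0214 -0.0019] z 0.1131 44
block v -0.022291798107943538 0.02174836321600643 umax -0.07201499922396352
shoe v [-0.04261791  0.04642584] n 174
row: [ 0.0026 -0.0009  0.0517] [ 0.0004  0.0002 -0.0004] len 1.2 rot rows 0.0
```

```bash
python3 -m creep '.0026 0 .004 0 0 0;.0026 0 .02 0 0 0;.0026 0 .035 0 0 0;.0026 0 .045 0 0 0;.0026 0 .05 0 0 0;.0026 0 .052 0 0 0;.0026 0 .052 0 0 0;.0026 0 .052 0 0 0'; python3 - <<'E'
from h import *
p,d,s=snap("top","t15");topwedge(p,d)
goto([*pw(-.2),.056],down(PY+np.pi/2))
E
```

```text
time: 25.6
tool_pos: [0.4297, 0.014, 0.0556]
orientation: [2.384, 2.044, 0.001]
contact_force: [-0.5, 0.9, -1.9]
gripper_width: 0.26
wedge u mid/ext [-0.0997  0.0243] v [0.0008 0.0224 0.0007] z 0.0614 45
block v -0.01936526824496443 0.024450767005141632 umax -0.07126538781177
shoe v [-0.04274636  0.04608948] n 239
row: [-0.0002 -0.0009 -0.0003] [ 0.0005  0.0002 -0.0003] len 0.0 rot rows 0.0
```

```bash
python3 -m creep '0 .01 .001 0 0 0;0 .025 .0015 0 0 0;0 .04 .0015 0 0 0;0 .055 .0015 0 0 0;0 .07 .0015 0 0 0;0 .082 .0015 0 0 0;0 .092 .0015 0 0 0;0 .097 .0015 0 0 0;0 .1 .0015 0 0 0;0 .101 .0015 0 0 0;0 .101 .0015 0 0 0'; python3 - <<'E'
from h import *
goto([*pw(-.1),.055],down(PY+np.pi/2))
E
```

```text
time: 26.57
tool_pos: [0.5278, -0.0012, 0.0534]
orientation: [-2.384, -2.044, 0.003]
contact_force: [-4.0, -0.7, -0.7]
gripper_width: 0.267
row: [-0.0001 -0.0001 -0.0016] [-0.0007  0.0003 -0.0002] len 0.0 rot rows 0.0
```

Contact with the stop (-4 N) at the expected position. Release and go to the knob.

```bash
python3 -m creep '0 -.001 0 0 0 0;0 -.001 0 0 0 0;0 -.001 0 0 0 0;0 -.001 0 0 0 0;0 -.002 -.01 0 0 0;0 -.002 -.03 0 0 0;0 -.01 -.06 0 0 0;0 -.03 -.09 0 0 0;0 -.06 -.13 0 0 0;0 -.08 -.17 0 0 0;0 -.08 -.21 0 0 0;0 -.08 -.25 0 0 0' .1; python3 - <<'E'
from h import *
p,d,s=snap("wrist","w16")
C=cloud("wrist",d,s);q=C.reshape(-1,3);ax=np.array([np.cos(PY),np.sin(PY)]);n=np.array([-ax[1],ax[0]])
e=q[:,:2]-PO;u=e@ax;v=e@n;m=(q[:,2]>.044)&(q[:,2]<.056)&(u>-.2)&(u<-.05)&(abs(v)<.04)
print("tail end u (want -.13)",u[m].min(),"v",v[m&(u<-.075)].min(),v[m&(u<-.075)].max())
goto([.4996,-.1186,.345],down(PY+np.pi/2))
E
```

```text
time: 27.57
tool_pos: [0.448, 0.0114, 0.2995]
orientation: [2.384, 2.045, -0.0]
contact_force: [1.6, -0.1, 0.5]
gripper_width: 0.549
tail end u (want -.13) -0.13075194518661265 v -0.010703119360967912 0.012306564327388057
row: [-0.1208  0.0675 -0.0359] [ 0.0049  0.0002 -0.0001] len 3.4 rot rows 0.1
```

```bash
python3 -m creep '0 0 -.04 0 0 0;-.02 .01 -.065 0 0 0;-.06 .03 -.065 0 0 0;-.09 .05 -.065 0 0 0;-.1208 .0675 -.065 0 0 0;-.1208 .0675 -.065 0 0 0;-.1208 .0675 -.055 0 0 0;-.1208 .0675 -.045 0 0 0;-.1208 .0675 -.045 0 0 0' -1; python3 - <<'E'
from h import *
goto([.4996,-.1186,.345],down(PY+np.pi/2))
E
```

```text
time: 28.37
tool_pos: [0.4975, -0.1185, 0.3407]
orientation: [-2.384, -2.043, 0.002]
contact_force: [0.3, 0.6, -0.3]
gripper_width: 0.001
row: [ 0.0002  0.0021 -0.0044] [-0.0008 -0.     -0.0004] len 0.1 rot rows 0.0
```

```bash
python3 -m creep '0 .002 .010 0 0 0;0 0 .019 0 0 0;0 -.006 .027 0 0 0;0 -.012 .036 0 0 0;0 -.017 .045 0 0 0;0 -.022 .054 0 0 0;0 -.026 .064 0 0 0;0 -.029 .074 0 0 0;0 -.032 .084 0 0 0;0 -.034 .094 0 0 0;0 -.036 .104 0 0 0;0 -.037 .114 0 0 0'; python3 -m creep '0 .001 .012 0 0 0;0 .002 .022 0 0 0;0 .003 .032 0 0 0;0 .004 .042 0 0 0;0 .005 .052 0 0 0;0 .005 .058 0 0 0;0 .005 .060 0 0 0;0 .005 .060 0 0 0'
```

```text
time: 29.37
tool_pos: [0.4604, -0.1126, 0.2282]
orientation: [-2.384, -2.045, 0.002]
contact_force: [-5.6, 0.2, 9.6]
gripper_width: -0.002
time: 30.03
tool_pos: [0.4664, -0.1135, 0.1682]
orientation: [2.384, 2.045, -0.001]
contact_force: [-4.3, 1.5, 9.1]
gripper_width: 0.001
```

```bash
python3 -m creep '0 0 .001 0 0 0;0 0 .002 0 0 0;0 0 .002 0 0 0;0 0 .002 0 0 0'; python3 -m creep '0 0 .001 0 0 0;0 0 .0015 0 0 0;0 0 .0015 0 0 0;0 0 .0015 0 0 0'
```

```text
time: 30.37
tool_pos: [0.4665, -0.1136, 0.1675]
orientation: [2.383, 2.044, 0.0]
contact_force: [-5.6, 1.9, 15.8]
gripper_width: 0.001
time: 30.7
tool_pos: [0.4665, -0.1136, 0.1672]
orientation: [2.382, 2.044, 0.001]
contact_force: [-9.1, 2.7, 26.9]
gripper_width: 0.002
```

Stop reached (force climbs to 27 N, z barely moves). Let it spring back.

```bash
python3 -m creep '0 -.004 -.012 0 0 0;0 -.006 -.03 0 0 0;0 -.006 -.05 0 0 0;0 -.004 -.07 0 0 0;0 0 -.09 0 0 0;0 .005 -.11 0 0 0;0 .012 -.13 0 0 0;0 .02 -.15 0 0 0;0 .025 -.17 0 0 0;0 .025 -.19 0 0 0;0 .025 -.2 0 0 0;0 .02 -.2 0 0 0'; python3 - <<'E'
from h import *
p,d,s=snap("wrist","w18")
goto([.45,0.0106,.30],down(PY+np.pi/2))
E
```

```text
time: 31.7
tool_pos: [0.4875, -0.1169, 0.3664]
orientation: [2.381, 2.042, 0.003]
contact_force: [-0.1, -0.1, -1.0]
gripper_width: 0.002
row: [ 0.1202 -0.0549  0.0647] [ 0.0006  0.0004 -0.    ] len 3.5 rot rows 0.0
```

View pics/w18.png

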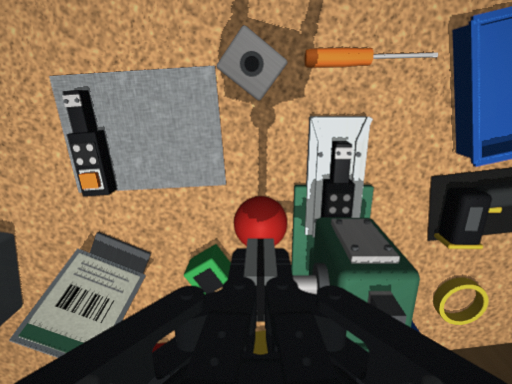

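```bash
python3 -m creep '.02 -.03 0 0 0 0;.05 -.06 0 0 0 0;.08 -.068 .01 0 0 0;.11 -.068 .03 0 0 0;.12 -.06 .06 0 0 0;.12 -.055 .09 0 0 0;.12 -.055 .12 0 0 0;.12 -.05 .15 0 0 0;.12 -.05 .18 0 0 0;.12 -.045 .18 0 0 0;.12 -.035 .18 0 0 0;.12 -.035 .18 0 0 0' .1; python3 - <<'E'
from h import *
goto([*pw(-.102),.05],down(PY+np.pi/2))
E
```

```text
time: 32.75
tool_pos: [0.4714, 0.0067, 0.1847]
orientation: [2.384, 2.044, 0.0]
contact_force: [-0.3, -0.6, 1.4]
gripper_width: 0.552
row: [0.0008 0.0547 0.1347] [ 0.0003  0.0002 -0.0003] len 3.5 rot rows 0.0
```

```bash
python3 -m creep '.001 .01 .03 0 0 0;.001 .025 .06 0 0 0;.001 .04 .09 0 0 0;.001 .05 .115 0 0 0;.001 .054 .13 0 0 0;.001 .054 .135 0 0 0;.001 .054 .135 0 0 0'; python3 -m creep '0 0 0 0 0 0;0 0 0 0 0 0;0 0 0 0 0 0;0 0 -.002 0 0 0;0 0 -.004 0 0 0;0 0 -.004 0 0 0' -1 60; python3 -m creep '0 -.015 -.001 0 0 0;0 -.035 -.001 0 0 0;0 -.055 -.001 0 0 0;0 -.075 -.001 0 0 0;0 -.09 -.001 0 0 0;0 -.1 -.001 0 0 0;0 -.102 -.02 0 0 0;0 -.102 -.05 0 0 0;0 -.102 -.08 0 0 0;0 -.102 -.1 0 0 0;0 -.102 -.1 0 0 0';python3 - <<'E'
from h import *
p,d,s=snap("side","s19");cv2.imwrite("pics/s19z.png",cv2.resize(p[160:260,230:340],(660,600)))
print(s["tool_pos"],bw(-.054,0));goto([*bw(-.054,0),.15],down(BY+np.pi/2))
E
```

```text
time: 33.33
tool_pos: [0.5232, -0.0003, 0.0489]
orientation: [-2.384, -2.044, 0.003]
contact_force: [-0.2, -0.1, 1.4]
gripper_width: 0.553
time: 33.83
tool_pos: [0.5239, -0.0004, 0.054]
orientation: [2.384, 2.044, 0.0]
contact_force: [0.1, 1.1, -1.5]
gripper_width: 0.263
time: 34.75
tool_pos: [0.4252, 0.015, 0.157]
orientation: [2.38, 2.041, 0.008]
contact_force: [1.5, -0.9, -1.5]
gripper_width: 0.258
[0.4251778  0.01502841 0.15703555] [0.39464849 0.31249814]
row: [ 0.2894 -0.0745  0.0044] [ 0.0016  0.0004 -0.0724] len 7.2 rot rows 1.8
```

View pics/s19z.png

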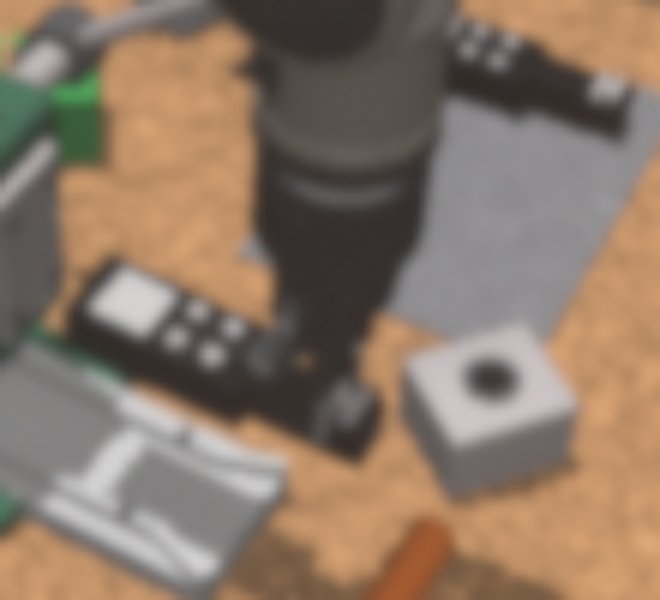

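```bash
python3 -m creep '.02 -.01 0 0 0 -.005;.05 -.02 0 0 0 -.015;.085 -.03 0 0 0 -.03;.12 -.04 0 0 0 -.045;.155 -.05 0 0 0 -.06;.19 -.06 0 0 0 -.072;.225 -.065 0 0 0 -.072;.255 -.07 0 0 0 -.072;.28 -.0745 .002 .002 0 -.072;.2894 -.0745 .004 .002 0 -.0724;.2894 -.0745 .004 .002 0 -.0724;.2894 -.0745 .004 .002 0 -.0724'; python3 - <<'E'
from h import *
p,d,s=snap("wrist","w20");goto([*bw(-.054,0),.041],down(BY+np.pi/2))
C=cloud("wrist",d,s);q=C.reshape(-1,3)
E
```

```text
time: 35.8
tool_pos: [0.3927, 0.3119, 0.1475]
orientation: [-2.133, -2.3, 0.012]
contact_force: [-0.9, 0.7, -1.9]
gripper_width: 0.262
row: [0.0011 0.0027 0.1069] [-0.0027  0.0005 -0.    ] len 2.6 rot rows 0.1
```

View pics/w20.png

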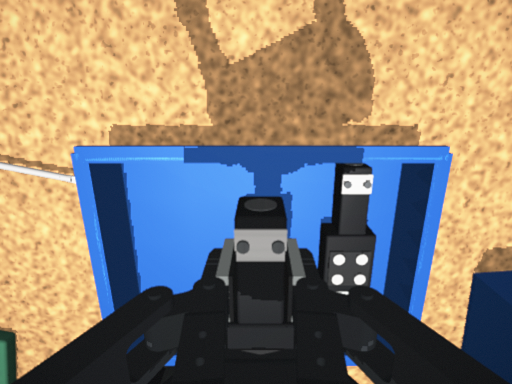

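```bash
python3 -m creep '.001 .002 .02 -.002 0 0;.001 .0025 .045 -.0027 0 0;.001 .0025 .07 -.0027 0 0;.001 .0025 .09 -.0027 0 0;.001 .0025 .102 -.0027 0 0;.001 .0025 .108 -.0027 0 0;.001 .0025 .110 -.0027 0 0;.001 .0025 .110 -.0027 0 0;.001 .0025 .110 -.0027 0 0'; python3 -m creep '0 0 0 0 0 0;0 0 0 0 0 0;0 0 0 0 0 0;0 0 0 0 0 0;0 0 -.01 0 0 0;0 0 -.03 0 0 0;0 0 -.06 0 0 0;0 0 -.09 0 0 0;0 0 -.125 0 0 0;0 0 -.16 0 0 0;0 0 -.2 0 0 0;0 0 -.23 0 0 0' 0; python3 - <<'E'
from h import *
p,d,s=snap("wrist","w21")
C=cloud("wrist",d,s);q=C.reshape(-1,3)
e=q[:,:2]-BO;c,s_=np.cos(BY),np.sin(BY);x=e@[c,s_];y=e@[-s_,c]
for a,b in((-.04,.04),(.04,.115)):
    m=(q[:,2]>.028)&(q[:,2]<.045)&(abs(x)<.086)&(y>a)&(y<b)
    print("x",x[m].min(),x[m].max(),"y",y[m].min(),y[m].max(),"z",np.median(q[m,2]))
p,d,s=snap("top","t21");housings("top",p,d,None,.003,[.3,.56,-.45,-.15])
E
```

```text
time: 36.6
tool_pos: [0.3959, 0.3136, 0.0398]
orientation: [2.137, 2.3, 0.005]
contact_force: [0.8, 0.8, -2.2]
gripper_width: 0.263
time: 37.6
tool_pos: [0.3947, 0.3138, 0.2732]
orientation: [2.135, 2.3, 0.008]
contact_force: [0.8, 0.8, -0.2]
gripper_width: 0.499
x -0.07917022315789832 0.08017553806417624 y -0.020489194903260507 0.023521512232592995 z 0.03509932808534483
x -0.07966762974723288 0.07850063158321294 y 0.05623009588983824 0.10050959252189069 z 0.035053928126063616
c [ 0.4447 -0.3797] size [0.0435 0.1595] yaw -4.3 wedge [ 0.4953 -0.3828  0.0418] wx 0.0507 topz 0.0331
   block v [-0.0218  0.0218] tail v [-0.0122  0.013 ] u [-0.0798  0.0798]
```

View pics/w21.png

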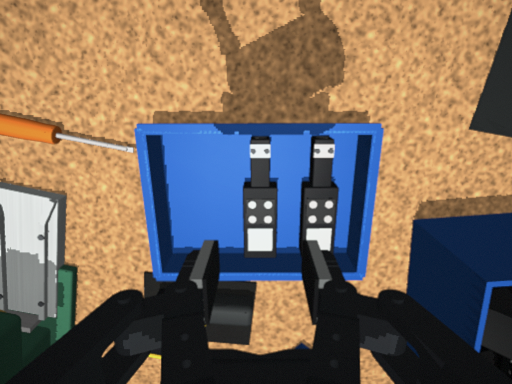

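Both flat in the bin side by side. Now the third at (0.446,-0.380).

```bash
python3 -m creep '-.03 -.005 0 0 0 .005;-.07 -.015 0 0 -.002 .015;-.11 -.025 0 -.003 -.003 .03;-.15 -.035 0 -.003 -.003 .04;-.19 -.045 0 -.003 -.003 .052;-.23 -.055 0 -.003 -.003 .052;-.27 -.06 0 -.003 -.003 .052;-.31 -.065 0 -.003 -.003 .052;-.35 -.065 0 -.003 -.003 .052;-.39 -.065 0 -.003 -.003 .052;-.43 -.065 0 -.003 -.003 .052;-.47 -.065 0 -.003 -.003 .052' .1; python3 - <<'E'
from h import *
g=hgrip([.4461,-.3797],-5)
goto([*g,.15],down(np.radians(90-5)))
E
```

```text
time: 38.7
tool_pos: [0.3639, -0.1616, 0.2689]
orientation: [2.308, 2.11, 0.004]
contact_force: [1.3, 0.0, -0.7]
gripper_width: 0.553
row: [-0.209   0.0499  0.1213] [ 0.004   0.0026 -0.0007] len 5.9 rot rows 0.1
```

```bash
python3 -m creep '-.04 .01 .01 .004 .002 0;-.08 .02 .03 .004 .002 0;-.12 .03 .05 .004 .002 0;-.16 .04 .08 .004 .002 0;-.19 .05 .1 .004 .002 0;-.209 .05 .12 .004 .002 0;-.209 .05 .12 .004 .002 0;-.209 .05 .12 .004 .002 0'; python3 - <<'E'
from h import *
p,d,s=snap("wrist","w22");housings("wrist",p,d,s,.003,[.3,.56,-.45,-.17])
g=hgrip([.4461,-.3797],-5)
goto([*g,.033],down(np.radians(90-5)))
E
```

```text
time: 39.37
tool_pos: [0.396, -0.3735, 0.1486]
orientation: [-2.317, -2.115, 0.002]
contact_force: [-0.5, -0.4, -0.0]
gripper_width: 0.549
c [ 0.4446 -0.3802] size [0.0441 0.1591] yaw -4.8 wedge [ 0.4968 -0.3849  0.0432] wx 0.0524 topz 0.0341
   block v [-0.0221  0.0221] tail v [-0.0119  0.012 ] u [-0.0795  0.0795]
row: [-0.0023 -0.      0.1174] [-0.0006 -0.0001 -0.0009] len 2.8 rot rows 0.0
```

```bash
python3 -m creep '-.0023 0 .02 0 0 0;-.0023 0 .05 0 0 0;-.0023 0 .08 0 0 0;-.0023 0 .1 0 0 0;-.0023 0 .113 0 0 0;-.0023 0 .117 0 0 0;-.0023 0 .117 0 0 0'; python3 -m creep '0 0 0 0 0 0;0 0 0 0 0 0;0 0 0 0 0 0;0 0 -.003 0 0 0;0 0 -.005 0 0 0;0 0 -.005 0 0 0' -1 60;python3 -m creep '0 0 -.02 0 0 0;0 -.002 -.05 0 0 0;0 -.01 -.08 0 0 0;.02 -.02 -.11 0 0 0;.05 -.03 -.12 0 0 0;.09 -.035 -.12 0 0 0;.13 -.04 -.12 0 0 0;.17 -.045 -.12 0 0 0;.21 -.045 -.12 0 0 0;.25 -.045 -.12 0 0 0;.29 -.045 -.12 0 0 0;.32 -.04 -.12 0 0 0'; python3 - <<'E'
from h import *
p,d,s=snap("wrist","w23")
goto([*pw(-.2),.107],down(PY+np.pi/2))
E
```

```text
time: 40.0
tool_pos: [0.3974, -0.3751, 0.035]
orientation: [2.316, 2.121, -0.002]
contact_force: [0.1, 1.0, 1.1]
gripper_width: 0.543
time: 40.5
tool_pos: [0.3973, -0.3763, 0.0401]
orientation: [2.316, 2.119, -0.003]
contact_force: [0.8, -0.2, -1.0]
gripper_width: 0.263
time: 41.5
tool_pos: [0.3844, -0.0508, 0.1587]
orientation: [2.318, 2.12, -0.003]
contact_force: [1.0, 0.4, -0.9]
gripper_width: 0.264
row: [0.0648 0.0377 0.0518] [-0.0001 -0.0002  0.0208] len 2.2 rot rows 0.5
```

View pics/w23.png

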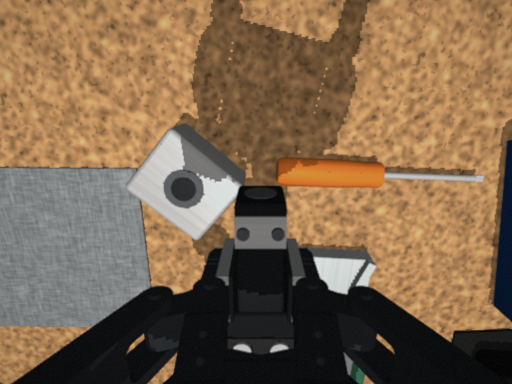

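```bash
python3 -m creep '.03 .015 0 0 0 .01;.055 .03 0 0 0 .0208;.0648 .0377 .015 0 0 .0208;.0648 .0377 .035 0 0 .0208;.0648 .0377 .048 0 0 .0208;.0648 .0377 .0518 0 0 .0208;.0648 .0377 .0518 0 0 .0208;.0648 .0377 .0518 0 0 .0208'; python3 - <<'E'
from h import *
p,d,s=snap("top","t24");topwedge(p,d)
goto([*pw(-.2),.056],down(PY+np.pi/2))
E
```

```text
time: 42.22
tool_pos: [0.4293, 0.0074, 0.1071]
orientation: [2.386, 2.042, -0.002]
contact_force: [0.1, 0.3, -0.9]
gripper_width: 0.264
wedge u mid/ext [-0.1009  0.0231] v [-0.006   0.0223 -0.0065] z 0.1125 46
block v -0.026053280615438757 0.017796470940961272 umax -0.07195534168149077
shoe v [-0.0425997   0.04647293] n 173
row: [ 0.0065 -0.0018  0.0514] [ 0.0004  0.0006 -0.0008] len 1.2 rot rows 0.0
```

```bash
python3 -m creep '.0065 0 0 0 0 0;.0065 0 .005 0 0 0;.0065 0 .02 0 0 0;.0065 0 .035 0 0 0;.0065 0 .045 0 0 0;.0065 0 .05 0 0 0;.0065 0 .0515 0 0 0;.0065 0 .0515 0 0 0;.0065 0 .0515 0 0 0'; python3 - <<'E'
from h import *
p,d,s=snap("top","t25");topwedge(p,d)
goto([*pw(-.2),.056],down(PY+np.pi/2))
E
```

```text
time: 43.02
tool_pos: [0.4305, 0.0139, 0.0556]
orientation: [2.385, 2.042, -0.001]
contact_force: [0.0, 0.5, -1.4]
gripper_width: 0.261
wedge u mid/ext [-0.1005  0.0231] v [0.0008 0.0223 0.001 ] z 0.0608 44
block v -0.019390067597863207 0.024647676691638514 umax -0.07253746257045464
shoe v [-0.0426308   0.04645162] n 240
row: [-0.0002 -0.0017 -0.0003] [ 0.0004  0.0006 -0.0006] len 0.0 rot rows 0.0
```

```bash
python3 -m creep '0 .01 .001 0 0 0;0 .025 .0015 0 0 0;0 .04 .0015 0 0 0;0 .055 .0015 0 0 0;0 .07 .0015 0 0 0;0 .082 .0015 0 0 0;0 .092 .0015 0 0 0;0 .097 .0015 0 0 0;0 .1 .0015 0 0 0;0 .101 .0015 0 0 0;0 .101 .0015 0 0 0'; python3 - <<'E'
from h import *
goto([*pw(-.1),.055],down(PY+np.pi/2))
E
```

```text
time: 43.98
tool_pos: [0.5296, -0.0016, 0.0538]
orientation: [2.385, 2.042, -0.002]
contact_force: [-0.7, -1.0, -1.6]
gripper_width: 0.261
row: [-0.     -0.002  -0.0012] [-0.      0.0006 -0.0006] len 0.1 rot rows 0.0
```

```bash
python3 -m creep '0 .002 0 0 0 0;0 .003 0 0 0 0;0 .003 0 0 0 0'
```

```text
time: 44.23
tool_pos: [0.5298, -0.0016, 0.0534]
orientation: [-2.383, -2.041, 0.009]
contact_force: [-9.2, -0.0, 4.0]
gripper_width: 0.263
```

```bash
python3 -m creep '0 -.003 0 0 0 0;0 -.003 0 0 0 0;0 -.003 0 0 0 0;0 -.003 0 0 0 0;0 -.004 -.01 0 0 0;0 -.004 -.03 0 0 0;0 -.012 -.06 0 0 0;0 -.032 -.09 0 0 0;0 -.062 -.13 0 0 0;0 -.082 -.17 0 0 0;0 -.082 -.21 0 0 0;0 -.082 -.25 0 0 0' .1; python3 - <<'E'
from h import *
p,d,s=snap("wrist","w26")
C=cloud("wrist",d,s);q=C.reshape(-1,3);ax=np.array([np.cos(PY),np.sin(PY)]);n=np.array([-ax[1],ax[0]])
e=q[:,:2]-PO;u=e@ax;v=e@n;m=(q[:,2]>.044)&(q[:,2]<.056)&(u>-.2)&(u<-.05)&(abs(v)<.04)
print("tail end u (want -.13)",u[m].min(),"v",v[m&(u<-.075)].min(),v[m&(u<-.075)].max())
goto([.4975,-.1186,.341],down(PY+np.pi/2))
E
```

```text
time: 45.23
tool_pos: [0.4499, 0.0114, 0.2996]
orientation: [2.385, 2.043, -0.002]
contact_force: [1.5, -1.4, 0.1]
gripper_width: 0.548
tail end u (want -.13) -0.13032319990932528 v -0.010859744611613587 0.012137253524950525
row: [-0.1213  0.0636 -0.0317] [ 0.0048  0.0006 -0.0005] len 3.4 rot rows 0.1
```

```bash
python3 -m creep '0 0 -.04 0 0 0;-.02 .01 -.065 .002 0 0;-.06 .03 -.065 .004 0 0;-.09 .05 -.065 .004 0 0;-.1213 .0636 -.065 .004 0 0;-.1213 .0636 -.065 .004 0 0;-.1213 .0636 -.05 .004 0 0;-.1213 .0636 -.04 .004 0 0;-.1213 .0636 -.04 .004 0 0' -1; python3 - <<'E'
from h import *
goto([.4975,-.1186,.3407],down(PY+np.pi/2))
E
```

```text
time: 46.03
tool_pos: [0.4953, -0.1184, 0.3356]
orientation: [-2.378, -2.035, 0.017]
contact_force: [-0.5, 0.6, -0.5]
gripper_width: 0.003
row: [ 0.0001  0.0022 -0.0051] [-0.005   0.0003 -0.0008] len 0.1 rot rows 0.1
```

```bash
python3 -m creep '0 .003 .007 -.004 0 0;0 .001 .014 -.004 0 0;0 -.004 .022 -.004 0 0;0 -.010 .031 -.004 0 0;0 -.015 .040 -.004 0 0;0 -.020 .049 -.004 0 0;0 -.024 .059 -.004 0 0;0 -.027 .069 -.004 0 0;0 -.030 .079 -.004 0 0;0 -.032 .089 -.004 0 0;0 -.034 .099 -.004 0 0;0 -.035 .109 -.004 0 0'; python3 - <<'E'
from h import *
goto([.4664,-.1135,.168],down(PY+np.pi/2))
E
```

```text
time: 47.03
tool_pos: [0.459, -0.1127, 0.2297]
orientation: [2.385, 2.043, -0.004]
contact_force: [-6.8, 1.0, 9.5]
gripper_width: -0.004
row: [0.0006 0.0075 0.0617] [-0.0003  0.0008 -0.0004] len 1.5 rot rows 0.0
```

```bash
python3 -m creep '0 .001 .012 0 0 0;0 .003 .022 0 0 0;0 .004 .032 0 0 0;0 .006 .042 0 0 0;0 .007 .052 0 0 0;0 .007 .059 0 0 0;0 .007 .061 0 0 0;0 .007 .062 0 0 0;0 .007 .062 0 0 0'; python3 -m creep '0 0 .001 0 0 0;0 0 .002 0 0 0;0 0 .002 0 0 0;0 0 .002 0 0 0'
```

```text
time: 47.78
tool_pos: [0.4672, -0.1141, 0.168]
orientation: [2.384, 2.042, -0.001]
contact_force: [-3.3, 1.7, 9.5]
gripper_width: -0.006
time: 48.12
tool_pos: [0.4673, -0.1141, 0.1674]
orientation: [2.383, 2.042, -0.001]
contact_force: [-6.5, 3.1, 19.5]
gripper_width: -0.001
```

```bash
python3 -m creep '0 0 .001 0 0 0;0 0 .0015 0 0 0;0 0 .0015 0 0 0;0 0 .0015 0 0 0'; python3 -m creep '0 -.004 -.012 0 0 0;0 -.006 -.03 0 0 0;0 -.006 -.05 0 0 0;0 -.004 -.07 0 0 0;0 0 -.09 0 0 0;0 .005 -.11 0 0 0;0 .012 -.13 0 0 0;0 .02 -.15 0 0 0;0 .025 -.17 0 0 0;0 .025 -.19 0 0 0;0 .025 -.2 0 0 0;0 .02 -.2 0 0 0'; python3 - <<'E'
from h import *
p,d,s=snap("wrist","w28")
goto([.45,0.0106,.30],down(PY+np.pi/2))
E
```

```text
time: 48.45
tool_pos: [0.4674, -0.1142, 0.1672]
orientation: [2.382, 2.041, -0.0]
contact_force: [-9.7, 4.0, 30.8]
gripper_width: 0.003
time: 49.45
tool_pos: [0.4878, -0.1171, 0.3658]
orientation: [2.381, 2.04, 0.001]
contact_force: [0.5, 0.2, -0.1]
gripper_width: 0.001
row: [ 0.1205 -0.0555  0.0638] [ 0.0006  0.0008 -0.0005] len 3.5 rot rows 0.0
```

View pics/w28.png

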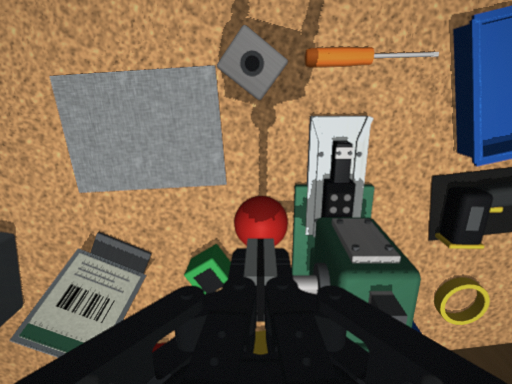

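```bash
python3 -m creep '.02 -.03 0 0 0 0;.05 -.06 0 0 0 0;.08 -.068 .01 0 0 0;.11 -.068 .03 0 0 0;.12 -.06 .06 0 0 0;.12 -.055 .09 0 0 0;.12 -.055 .12 0 0 0;.12 -.05 .15 0 0 0;.12 -.05 .18 0 0 0;.12 -.045 .18 0 0 0;.12 -.035 .18 0 0 0;.12 -.035 .18 0 0 0' .1; python3 - <<'E'
from h import *
goto([*pw(-.102),.05],down(PY+np.pi/2))
p,d,s=ld("w28.npz");C=cloud("wrist",d,s)
cv2.imwrite("pics/card.png",cv2.resize(p[225:365,0:160],(800,700))[:600])
E
```

```text
time: 50.5
tool_pos: [0.472, 0.0062, 0.1834]
orientation: [2.385, 2.042, -0.002]
contact_force: [1.0, 0.1, 0.2]
gripper_width: 0.551
row: [0.0014 0.0541 0.1334] [ 0.0003  0.0006 -0.0007] len 3.5 rot rows 0.0
```

View pics/card.png

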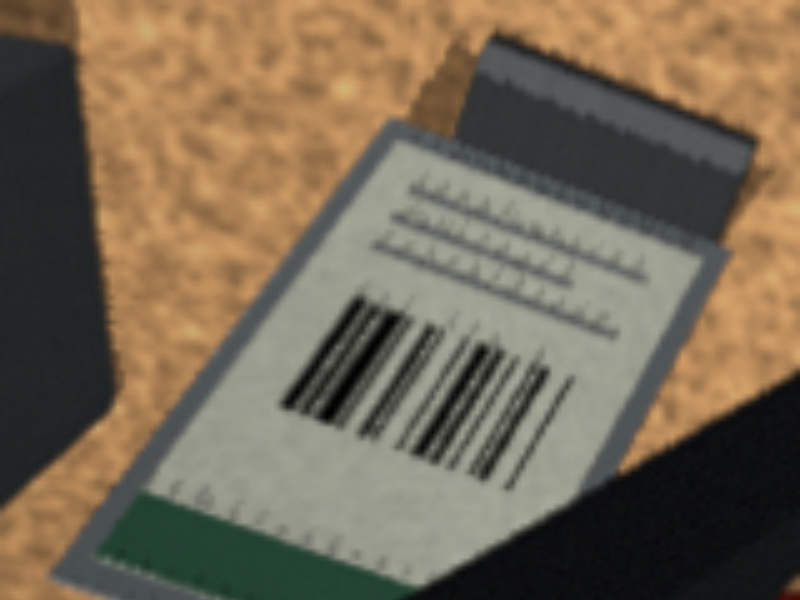

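```bash
python3 -m creep '.001 .01 .03 0 0 0;.001 .025 .06 0 0 0;.001 .04 .09 0 0 0;.001 .05 .115 0 0 0;.001 .054 .13 0 0 0;.001 .054 .134 0 0 0;.001 .054 .134 0 0 0'; python3 -m creep '0 0 0 0 0 0;0 0 0 0 0 0;0 0 0 0 0 0;0 0 -.002 0 0 0;0 0 -.004 0 0 0;0 0 -.004 0 0 0' -1 60; python3 -m creep '0 -.015 -.001 0 0 0;0 -.035 -.001 0 0 0;0 -.055 -.001 0 0 0;0 -.075 -.001 0 0 0;0 -.09 -.001 0 0 0;0 -.1 -.001 0 0 0;0 -.102 -.02 0 0 0;0 -.102 -.05 0 0 0;0 -.102 -.08 0 0 0;0 -.102 -.1 0 0 0;0 -.102 -.1 0 0 0';python3 - <<'E'
from h import *
p,d,s=snap("side","s29");cv2.imwrite("pics/s29z.png",cv2.resize(p[160:260,230:340],(660,600)))
print(s["tool_pos"],bw(-.054,-.076));goto([*bw(-.054,-.076),.15],down(BY+np.pi/2))
p,d,s=ld("w28.npz");C=cloud("wrist",d,s)
# card plane from depth
m=np.zeros(d.shape,bool);cv2.fillPoly(mm:=np.zeros(d.shape,np.uint8),[np.array([[80,255],[138,277],[108,325],[40,320]])],1)
q=C[(mm>0)&~np.isnan(C[...,0])];c=q.mean(0);U,S,V=np.linalg.svd(q-c);n=V[2];n*=-np.sign(n[2]);r=abs((q-c)@n)
q=q[r<.003];c=q.mean(0);n=np.linalg.svd(q-c)[2][2];n*=-np.sign(n[2])
print("n",n,"yaw",np.degrees(np.arctan2(n[1],n[0])),"pitch down",np.degrees(np.arcsin(-n[2])),np.std((q-c)@n))
i=camera_info("wrist");R,cc=campose("wrist",i,s)
pts=undist(i,[(71.4,283.4),(115,300),(102.4,322.6),(56.6,306)]);D=np.c_[pts,np.ones(4)]@R.T
P=cc+D*(((c-cc)@n)/(D@n))[:,None];print(P,np.linalg.norm(P[0]-P[1]),np.linalg.norm(P[1]-P[2]),"centre",P.mean(0))
E
```

```text
time: 51.08
tool_pos: [0.5238, -0.0011, 0.0487]
orientation: [2.386, 2.043, -0.004]
contact_force: [-1.5, -0.4, 0.3]
gripper_width: 0.553
time: 51.58
tool_pos: [0.5244, -0.0011, 0.0535]
orientation: [2.385, 2.042, -0.001]
contact_force: [0.9, 1.2, -1.2]
gripper_width: 0.261
time: 52.5
tool_pos: [0.4257, 0.0146, 0.1566]
orientation: [2.381, 2.039, 0.006]
contact_force: [0.4, -0.2, -1.7]
gripper_width: 0.263
[0.42571267 0.01455866 0.15657555] [0.40028074 0.23670713]
row: [ 0.2156 -0.0583  0.0038] [ 0.0015  0.0008 -0.0728] len 5.4 rot rows 1.8
n [ 0.71558635 -0.48442168 -0.50326118] yaw -34.09633758707876 pitch down 30.215993316816245 0.0010057214359005687
[[ 0.64242368 -0.43681534  0.08973524]
 [ 0.68179323 -0.37896358  0.09002865]
 [ 0.69691504 -0.38881954  0.12101734]
 [ 0.65815051 -0.4461359   0.12106884]] 0.06997766667446553 0.03586234438492994 centre [ 0.66982061 -0.41268359  0.10546252]
```

View pics/s29z.png

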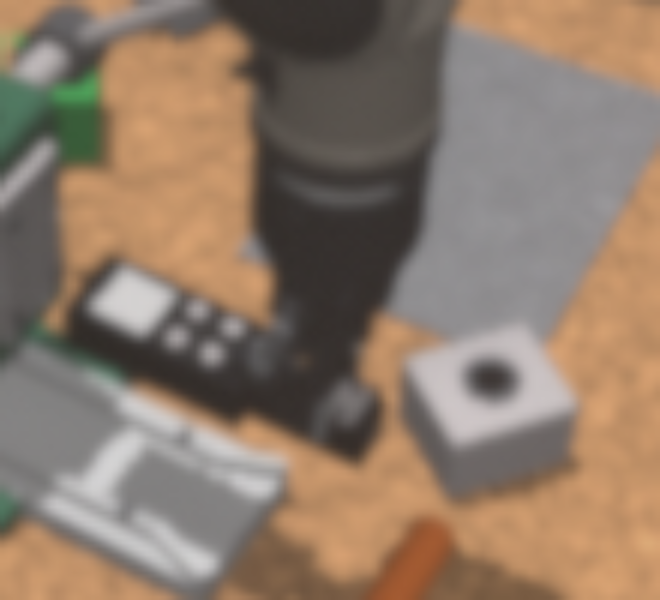

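```bash
python3 -m creep '.02 -.01 0 0 0 -.01;.05 -.02 0 0 0 -.03;.085 -.03 0 0 0 -.05;.12 -.04 0 0 0 -.0728;.155 -.05 0 0 0 -.0728;.185 -.055 0 0 0 -.0728;.205 -.0583 .002 .001 0 -.0728;.2156 -.0583 .004 .001 0 -.0728;.2156 -.0583 .004 .001 0 -.0728;.2156 -.0583 .004 .001 0 -.0728;.2156 -.0583 .004 .001 0 -.0728'; python3 - <<'E'
from h import *
goto([*bw(-.054,-.076),.041],down(BY+np.pi/2))
E
```

```text
time: 53.47
tool_pos: [0.3988, 0.2357, 0.1477]
orientation: [-2.137, -2.3, 0.009]
contact_force: [-0.1, -0.1, -0.9]
gripper_width: 0.266
row: [0.0012 0.0021 0.1066] [-0.0016  0.0008 -0.0002] len 2.6 rot rows 0.0
```

```bash
python3 -m creep '.001 .002 .02 -.0015 0 0;.001 .002 .045 -.0015 0 0;.001 .002 .07 -.0015 0 0;.001 .002 .09 -.0015 0 0;.001 .002 .102 -.0015 0 0;.001 .002 .108 -.0015 0 0;.001 .002 .110 -.0015 0 0;.001 .002 .110 -.0015 0 0;.001 .002 .110 -.0015 0 0'; python3 -m creep '0 0 0 0 0 0;0 0 0 0 0 0;0 0 0 0 0 0;0 0 0 0 0 0;0 0 -.01 0 0 0;0 0 -.03 0 0 0;0 0 -.06 0 0 0;0 0 -.09 0 0 0;0 0 -.125 0 0 0;0 0 -.16 0 0 0;0 0 -.2 0 0 0;0 0 -.23 0 0 0' 0; python3 - <<'E'
from h import *
p,d,s=snap("wrist","w31")
C=cloud("wrist",d,s);q=C.reshape(-1,3)
e=q[:,:2]-BO;c,s_=np.cos(BY),np.sin(BY);x=e@[c,s_];y=e@[-s_,c]
for a,b in((-.115,-.04),(-.04,.04),(.04,.115)):
    m=(q[:,2]>.028)&(q[:,2]<.045)&(abs(x)<.086)&(y>a)&(y<b)
    print("x",x[m].min(),x[m].max(),"y",y[m].min(),y[m].max(),"z",np.median(q[m,2]))
goto([.52,.27,.30],down(np.pi/2))
E
```

```text
time: 54.22
tool_pos: [0.4013, 0.2376, 0.0391]
orientation: [2.137, 2.3, 0.001]
contact_force: [0.3, 0.3, -2.1]
gripper_width: 0.262
time: 55.22
tool_pos: [0.4004, 0.2383, 0.2718]
orientation: [2.135, 2.3, 0.004]
contact_force: [0.7, 0.5, -0.3]
gripper_width: 0.499
x -0.0800285448418548 0.08046411302424351 y -0.09672101411007746 -0.052714597420514195 z 0.03509444620927224
x -0.0793592547506566 0.08000189542483255 y -0.020723626582605962 0.02364948616770645 z 0.035005642874547827
x -0.08015702801417188 0.08001541936077358 y 0.055939608250051134 0.09916150556359844 z 0.034899824522520606
row: [ 0.022   0.1196 -0.0214] [ 0.0042 -0.0008  0.0237] len 3.0 rot rows 0.6
```

View pics/w31.png

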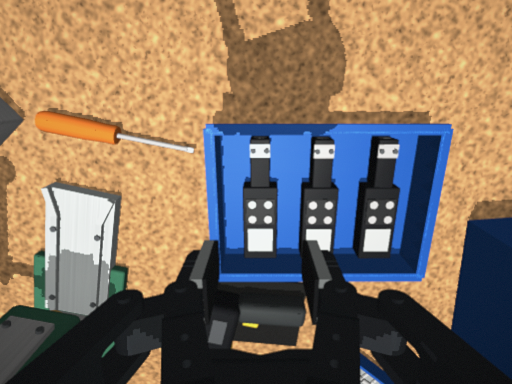

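```bash
python3 -m creep '0 .03 -.01 .004 0 .01;0 .07 -.03 .004 0 .0237;0 .11 -.04 .004 0 .0237;0 .15 -.05 .004 0 .0237;0 .18 -.06 .004 0 .0237;0 .2 -.06 .004 0 .0237;0 .22 -.06 .004 0 .0237;0 .24 -.06 .004 0 .0237;0 .26 -.06 .004 0 .0237;0 .27 -.06 .004 0 .0237;0 .27 -.06 .004 0 .0237' 1; python3 - <<'E'
from h import *
p,d,s=snap("wrist","w32");print(s["tool_pos"])
E
```

```text
time: 56.18
tool_pos: [0.671, 0.2578, 0.3264]
orientation: [-2.218, -2.215, 0.017]
contact_force: [0.6, 0.3, -0.4]
gripper_width: 0.998
[0.67101093 0.25782634 0.32642989]
```

View pics/w32.png

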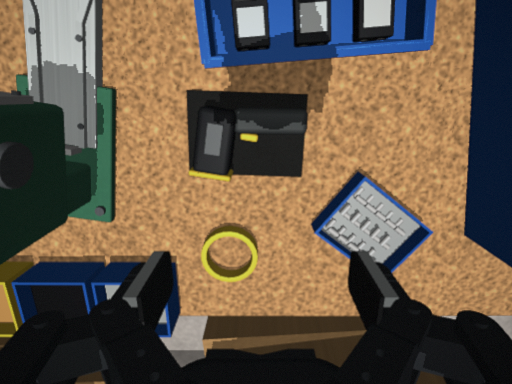

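```bash
python3 - <<'E'
from h import *
p,d,s=ld("w32.npz");C=cloud("wrist",d,s)
roi=(C[...,0]>.5)&(C[...,0]<.72)&(C[...,1]>.1)&(C[...,1]<.4)
for lo,hi in((.045,.07),(.03,.0435),(.002,.008)):
    m=roi&(C[...,2]>lo)&(C[...,2]<hi)
    if lo<.004:
        hsv=cv2.cvtColor(p,cv2.COLOR_BGR2HSV);m&=hsv[...,2]<50
    m=cv2.morphologyEx(m.astype(np.uint8),cv2.MORPH_OPEN,np.ones((2,2)))>0
    q=C[m];r=cv2.minAreaRect(q[:,:2].astype(np.float32));print(lo,r,np.median(q[:,2]),len(q));print(np.round(cv2.boxPoints(r),4).tolist())
cv2.imwrite("pics/scan.png",cv2.resize(p[80:190,170:320],(800,587),interpolation=cv2.INTER_CUBIC))
E
```

```text
0.045 ((nan, nan), (0.0, 0.0), 0.0) nan 5106
[[nan, nan], [nan, nan], [nan, nan], [nan, nan]]
0.03 ((0.5750370025634766, 0.3417103886604309), (0.31036606431007385, 0.11991042643785477), 42.868709564208984) nan 4535
[[0.4205000102519989, 0.2800999879837036], [0.5020999908447266, 0.19220000505447388], [0.7296000123023987, 0.4032999873161316], [0.6480000019073486, 0.4912000000476837]]
0.002 ((nan, nan), (0.0, 0.0), 0.0) nan 4879
[[nan, nan], [nan, nan], [nan, nan], [nan, nan]]
```

View pics/scan.png

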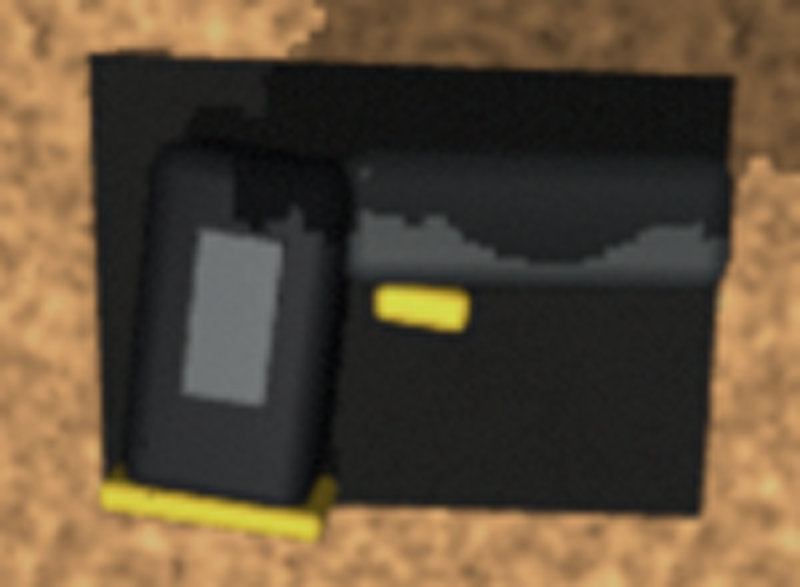

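```bash
cat > scan.py <<'E'
from h import *
import sys
def scan(f):
    p,d,s=ld(f);C=cloud("wrist",d,s);v=~np.isnan(C[...,0])
    roi=v&(C[...,0]>.52)&(C[...,0]<.75)&(C[...,1]>.1)&(C[...,1]<.38)
    hsv=cv2.cvtColor(p,cv2.COLOR_BGR2HSV)
    for nm,m in(("head",roi&(C[...,2]>.0445)&(C[...,2]<.07)&(hsv[...,1]<120)),("handle",roi&(C[...,2]>.034)&(C[...,2]<.0425)&(hsv[...,1]<120)),("pad",roi&(C[...,2]<.0075)&(hsv[...,2]<50)),("yellow",roi&(hsv[...,0]>20)&(hsv[...,0]<35)&(hsv[...,1]>150)&(C[...,2]>.03)&(C[...,2]<.065))):
        n,l,st,_=cv2.connectedComponentsWithStats(m.astype(np.uint8),connectivity=4)
        k=1+np.argmax(st[1:,4]);q=C[l==k]
        if nm=="pad": q=C[m]
        r=cv2.minAreaRect(q[:,:2].astype(np.float32));print(nm,np.round(r[0],4),np.round(r[1],4),round(r[2],2),"z",np.round(np.median(q[:,2]),4),len(q))
if __name__=="__main__": scan(sys.argv[1])
E
python3 scan.py w32.npz
```

```text
head [0.6495 0.1956] [0.0493 0.0849] 80.52 z 0.0504 2340
handle [0.6246 0.2708] [0.0965 0.0335] 88.57 z 0.04 1765
pad [0.6454 0.2363] [0.168  0.1174] 87.95 z 0.0047 4886
yellow [0.6946 0.1882] [0.0559 0.0143] 86.92 z 0.05 262
```

```bash
python3 - <<'E'
from h import *
y=np.radians(-9.4);o=np.array([.6367,.1977]);g=o+.033*np.array([np.cos(y),np.sin(y)]);print(g)
goto([*g,.12],down(y+np.pi/2))
E
```

```text
[0.66925688 0.19231024]
row: [-0.0653  0.002   0.2071] [-0.0041  0.0011  0.052 ] len 5.2 rot rows 1.3
```

```bash
python3 -m creep '-.02 0 .03 0 0 .02;-.045 0 .06 -.004 .001 .04;-.0653 .002 .09 -.004 .001 .052;-.0653 .002 .12 -.004 .001 .052;-.0653 .002 .15 -.004 .001 .052;-.0653 .002 .17 -.004 .001 .052;-.0653 .002 .17 -.004 .001 .052;-.0653 .002 .17 -.004 .001 .052' 1 40; python3 - <<'E'
from h import *
p,d,s=snap("wrist","w33")
y=np.radians(-9.4);g=[.6693,.1923]
goto([*g,.030],down(y+np.pi/2))
E
python3 scan.py w33.npz
```

```text
time: 56.9
tool_pos: [0.6685, 0.1927, 0.1587]
orientation: [-2.395, -2.033, 0.0]
contact_force: [-0.1, 0.1, 0.3]
gripper_width: 0.999
row: [-0.0008 -0.0006  0.1304] [ 0.001  -0.0003  0.0003] len 3.1 rot rows 0.0
head [0.6494 0.1954] [0.0489 0.0847] 80.66 z 0.0505 6185
handle [0.6242 0.2699] [0.0954 0.0334] 89.28 z 0.04 4853
pad [0.618  0.2371] [0.168  0.1738] 88.16 z 0.0046 12094
yellow [0.6944 0.1873] [0.0569 0.0153] 88.57 z 0.05 604
```

View pics/w33.png

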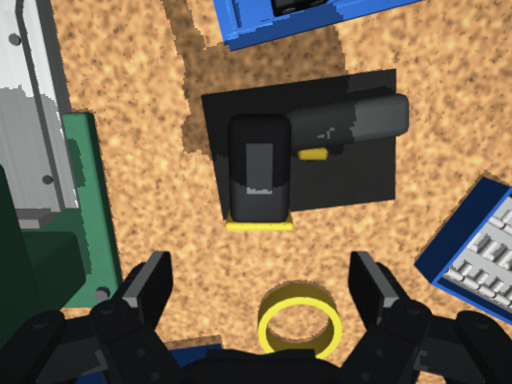

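```bash
python3 -m creep '-.001 0 .03 0 0 0;-.001 0 .06 0 0 0;-.001 0 .09 0 0 0;-.001 0 .11 0 0 0;-.001 0 .122 0 0 0;-.001 0 .129 0 0 0;-.001 0 .129 0 0 0'; python3 -m creep '0 0 0 0 0 0;0 0 0 0 0 0;0 0 0 0 0 0;0 0 -.002 0 0 0;0 0 -.003 0 0 0;0 0 -.003 0 0 0' -1 40
```

```text
time: 57.53
tool_pos: [0.6699, 0.1918, 0.0301]
orientation: [2.394, 2.032, 0.003]
contact_force: [0.2, -0.4, 0.6]
gripper_width: 1.0
time: 58.03
tool_pos: [0.6697, 0.1916, 0.0333]
orientation: [2.395, 2.032, 0.003]
contact_force: [0.2, 0.1, -1.9]
gripper_width: 0.578
```

```bash
cat >> h.py <<'E'
CARD=np.array([.6698,-.4127,.1055])
def scanpose(dist=.10,win=(0,.0315,.006)):
    y=np.radians(-34.1);a=np.radians(30)
    n=np.array([np.cos(y)*np.cos(a),np.sin(y)*np.cos(a),-np.sin(a)]);x=np.array([-np.sin(y),np.cos(y),0]);R=Rn.from_matrix(np.c_[x,n,np.cross(x,n)])
    return CARD-dist*n-R.apply(win),R
E
python3 - <<'E'
from h import *
print(read_state()["q"])
goto([.6697,.19,.2],down(np.radians(80.6)))
goto([.42,.2,.25],down(np.radians(90)))
goto([.38,-.12,.25],down(np.radians(80)))
print(scanpose()[0],scanpose()[1].as_matrix()[:,2])
E
```

```text
[ 1.68786353e-01  8.56333909e-01  1.22089961e+00 -1.34729213e-04
  1.06234424e+00 -1.23824362e+00]
row: [-0.0015  0.0006 -0.1667] [ 0.0006 -0.0002  0.0001] len 4.0 rot rows 0.0
row: [-0.0323 -0.2473 -0.2172] [ 0.0006 -0.0001 -0.0521] len 7.9 rot rows 1.3
row: [-0.3545 -0.2347 -0.2174] [ 0.0006 -0.0002  0.0034] len 11.5 rot rows 0.1
[ 0.57798273 -0.35053504  0.17644615] [-0.41403017  0.2803195  -0.8660254 ]
```

```bash
python3 -m creep '0 0 -.02 0 0 0;0 0 -.045 0 0 0;0 0 -.075 0 0 0;0 -.01 -.105 0 0 0;0 -.03 -.135 0 0 0;-.005 -.06 -.165 0 0 0;-.01 -.09 -.19 0 0 0;-.015 -.12 -.21 0 0 0;-.02 -.155 -.217 0 0 0;-.025 -.19 -.217 0 0 0;-.04 -.22 -.217 0 0 0;-.06 -.25 -.217 0 0 0'; python3 - <<'E'
from h import *
s=read_state();print(s["gripper_width"])
goto([.38,-.12,.26],down(np.radians(80)))
E
```

```text
time: 59.03
tool_pos: [0.4109, 0.1735, 0.2495]
orientation: [2.393, 2.034, 0.003]
contact_force: [-0.7, 0.6, -1.7]
gripper_width: 0.576
0.5759218104464026
row: [-0.2946  0.0169 -0.0108] [ 0.0006 -0.0003  0.0039] len 7.1 rot rows 0.1
```

```bash
python3 -m creep '-.02 -.005 -.005 0 0 0;-.05 -.01 -.01 0 0 0;-.085 -.01 -.01 0 0 0;-.12 -.005 -.01 0 0 0;-.155 0 -.01 0 0 0;-.19 .005 -.01 0 0 0;-.225 .01 -.01 0 0 0;-.26 .015 -.01 0 0 0;-.295 .02 -.01 0 0 .01;-.33 .025 -.01 0 0 .03;-.365 .03 -.01 0 0 .055;-.4 .035 -.01 0 0 .08'; python3 - <<'E'
from h import *
p,R=scanpose();p2,R2=scanpose(.18)
goto(p2,R2);goto(p,R);print(p2)
E
```

```text
time: 60.03
tool_pos: [0.3816, -0.2289, 0.2594]
orientation: [2.634, 1.71, 0.002]
contact_force: [1.6, -0.4, -2.3]
gripper_width: 0.578
row: [-0.019   0.1606  0.0432] [0.1667 0.0144 0.0548] len 4.0 rot rows 4.4
row: [-0.0312  0.2287  0.0833] [0.1667 0.0144 0.0548] len 5.9 rot rows 4.4
[ 0.52061303 -0.31169283  0.21644615]
```

```bash
python3 -m creep '-.005 .02 .005 .02 .002 .007;-.01 .05 .012 .05 .004 .016;-.015 .08 .02 .08 .007 .027;-.019 .11 .03 .11 .01 .036;-.019 .135 .037 .14 .012 .046;-.019 .155 .0432 .1667 .0144 .0548;-.019 .1606 .0432 .1667 .0144 .0548;-.019 .1606 .0432 .1667 .0144 .0548;-.019 .1606 .0432 .1667 .0144 .0548'; python3 - <<'E'
from h import *
goto(*scanpose());print(read_state()["q"])
p,d,s=snap("wrist","w36")
E
```

```text
time: 60.78
tool_pos: [0.5216, -0.3094, 0.2154]
orientation: [-2.346, -1.251, 0.336]
contact_force: [0.8, 0.1, -1.7]
gripper_width: 0.578
row: [-0.0028  0.0799 -0.0013] [-0.0003  0.0007  0.0012] len 1.9 rot rows 0.0
[-0.64770754  0.84459796  0.83391183 -0.03112113  1.98677865 -1.63275963]
```

View pics/w36.png

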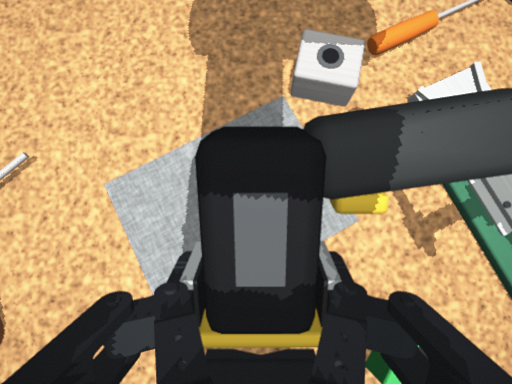

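```bash
python3 - <<'E'
from h import *
p,d,s=ld("w36.npz")
i=camera_info("wrist");T=i["T_tool_cam"]
uu,vv=np.meshgrid(np.arange(512),np.arange(384));pt=undist(i,np.c_[uu.ravel(),vv.ravel()])
X=((np.c_[pt,np.ones(len(pt))]*d.reshape(-1,1))@T[:3,:3].T+T[:3,3]).reshape(384,512,3)
q=X[140:325,212:312].reshape(-1,3);q=q[(q[:,2]>-.05)&(q[:,2]<.02)]
A=np.c_[q[:,:2],np.ones(len(q))];c=np.linalg.lstsq(A,q[:,2],rcond=None)[0];print("plane",c,"deg",np.degrees(c[:2]),np.median(q[:,2]))
m=(X[...,2]>-.024)&(X[...,2]<-.011)&(abs(X[...,0])<.04)&(X[...,1]<.06)&(X[...,1]>-.09)&(d>0)
hsv=cv2.cvtColor(p,cv2.COLOR_BGR2HSV)
n,l,st,_=cv2.connectedComponentsWithStats((m&(hsv[...,1]<120)).astype(np.uint8));k=1+np.argmax(st[1:,4]);q=X[l==k]
q=q[q[:,1]<.005]
B=[]
for y in np.arange(-.055,0,.005):
    b=q[abs(q[:,1]-y)<.0025]
    if len(b)>5:B.append((y,b[:,0].min(),b[:,0].max()))
B=np.array(B);print(np.round(B,4));print("y min",q[:,1].min())
E
```

```text
plane [ 0.00525832 -0.0064996  -0.01909457] deg [ 0.30127934 -0.37239974] -0.01903317207073233
[[-0.055  -0.0243  0.0255]
 [-0.05   -0.0244  0.0255]
 [-0.045  -0.0243  0.0255]
 [-0.04   -0.0244  0.0255]
 [-0.035  -0.0243  0.0255]
 [-0.03   -0.0243  0.0256]
 [-0.025  -0.0242  0.0254]
 [-0.02   -0.0243  0.0253]
 [-0.015  -0.0243  0.0253]
 [-0.01   -0.0359  0.038 ]
 [-0.005  -0.0379  0.0385]]
y min -0.06513090490233528
```

```bash
python3 - <<'E'
from h import *
goto(*scanpose(.10,(.0006,.030,.004)))
E
python3 -m creep '-.001 .015 0 0 0 0;-.003 .035 0 0 0 .001;-.0033 .055 .001 0 .0007 .001;-.0033 .07 .001 0 .0007 .001;-.0033 .08 .001 0 .0007 .001;-.0033 .081 .001 0 .0007 .001;-.0033 .081 .001 0 .0007 .001;-.0033 .081 .001 0 .0007 .001'; python3 - <<'E'
from h import *
goto(*scanpose(.10,(.0006,.030,.004)))
s=read_state();r=Rn.from_rotvec(s["orientation"]);w=s["tool_pos"]+r.apply([.0006,.03,.004]);b=r.as_matrix()[:,1]
y=np.radians(-34.1);a=np.radians(30);n=np.array([np.cos(y)*np.cos(a),np.sin(y)*np.cos(a),-np.sin(a)])
t=((CARD-w)@n)/(b@n);print("dist",t,"miss",np.linalg.norm(w+t*b-CARD),"angle",np.degrees(np.arccos(b@n)))
E
```

```text
row: [-0.0033  0.0825  0.0023] [0.0004 0.0007 0.0012] len 2.0 rot rows 0.0
time: 61.5
tool_pos: [0.5772, -0.3507, 0.1773]
orientation: [-2.351, -1.248, 0.333]
contact_force: [0.1, -0.0, -1.7]
gripper_width: 0.578
row: [-0.      0.0024  0.0025] [0.0008 0.     0.0001] len 0.1 rot rows 0.0
dist 0.10235732274978175 miss 0.0028010698538587153 angle 0.14207939389946606
```

Dist 102 mm, miss under 3 mm, 0.1° off square. Fine-correct and hold for 2 s.

```bash
python3 -m creep '0 .002 .002 0 0 0;0 .002 .002 0 0 0;0 .002 .002 0 0 0;0 .002 .002 0 0 0;0 .002 .002 0 0 0;0 .002 .002 0 0 0;0 .002 .002 0 0 0;0 .002 .002 0 0 0;0 .002 .002 0 0 0;0 .002 .002 0 0 0;0 .002 .002 0 0 0;0 .002 .002 0 0 0'; python3 -m creep '0 0 0 0 0 0;0 0 0 0 0 0;0 0 0 0 0 0;0 0 0 0 0 0;0 0 0 0 0 0;0 0 0 0 0 0;0 0 0 0 0 0;0 0 0 0 0 0;0 0 0 0 0 0;0 0 0 0 0 0'; python3 - <<'E'
from h import *
s=read_state();r=Rn.from_rotvec(s["orientation"]);w=s["tool_pos"]+r.apply([.0006,.03,.004]);b=r.as_matrix()[:,1]
y=np.radians(-34.1);a=np.radians(30);n=np.array([np.cos(y)*np.cos(a),np.sin(y)*np.cos(a),-np.sin(a)])
t=((CARD-w)@n)/(b@n);print("dist",t,"miss",np.linalg.norm(w+t*b-CARD),"angle",np.degrees(np.arccos(b@n)),abs(s["qvel"]).max())
p,d,s=snap("side","s37");cv2.imwrite("pics/s37z.png",cv2.resize(p[70:200,200:340],(646,600)))
goto([.40,-.27,.26],down(np.radians(80)))
E
```

```text
time: 62.5
tool_pos: [0.5782, -0.3513, 0.1721]
orientation: [-2.349, -1.247, 0.334]
contact_force: [0.0, 0.6, -2.3]
gripper_width: 0.576
time: 63.33
tool_pos: [0.5782, -0.3513, 0.1722]
orientation: [-2.349, -1.247, 0.334]
contact_force: [0.7, 0.7, -2.0]
gripper_width: 0.583
dist 0.09884204366009793 miss 0.0014525598924095928 angle 0.030856606320053322 0.0015247651593946114
row: [-0.0324 -0.2112  0.0205] [-0.1642 -0.0351 -0.1306] len 5.1 rot rows 5.3
```

View pics/s37z.png

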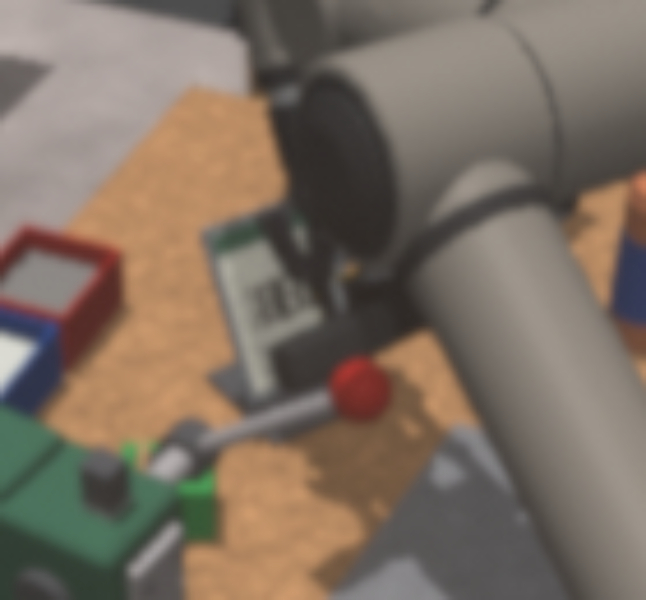

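```bash
python3 -m creep '0 -.015 0 0 0 0;0 -.04 0 0 0 0;0 -.07 0 0 0 0;0 -.09 0 -.02 -.004 -.015;-.005 -.11 0 -.05 -.01 -.04;-.01 -.135 0 -.08 -.017 -.065;-.015 -.16 .005 -.11 -.023 -.09;-.02 -.18 .01 -.14 -.03 -.11;-.0324 -.2112 .0205 -.1642 -.0351 -.1306;-.0324 -.2112 .0205 -.1642 -.0351 -.1306;-.0324 -.2112 .0205 -.1642 -.0351 -.1306'; python3 - <<'E'
from h import *
goto([.38,-.12,.26],down(np.radians(80.6)))
goto([.41,.19,.26],down(np.radians(80.6)))
E
```

```text
time: 64.3
tool_pos: [0.3974, -0.2684, 0.2613]
orientation: [2.408, 2.017, -0.0]
contact_force: [1.4, 0.1, -2.0]
gripper_width: 0.579
row: [ 0.143  -0.0431  0.0013] [ 0.0001  0.0001 -0.0039] len 3.6 rot rows 0.1
row: [ 0.4535 -0.068   0.0012] [ 0.0001  0.0001 -0.0039] len 11.0 rot rows 0.1
```

```bash
python3 -m creep '.03 -.01 0 0 0 0;.065 -.02 0 0 0 -.004;.1 -.03 0 0 0 -.004;.143 -.043 0 0 0 -.004;.18 -.05 0 0 0 -.004;.22 -.055 0 0 0 -.004;.26 -.06 0 0 0 -.004;.3 -.065 0 0 0 -.004;.34 -.065 0 0 0 -.004;.38 -.067 0 0 0 -.004;.42 -.068 0 0 0 -.004;.4535 -.068 .001 0 0 -.004'; python3 - <<'E'
from h import *
goto([.6697,.1916,.20],down(np.radians(80.6)))
E
```

```text
time: 65.3
tool_pos: [0.413, 0.1918, 0.2595]
orientation: [2.393, 2.035, 0.001]
contact_force: [-0.0, -1.3, -1.6]
gripper_width: 0.577
row: [0.041  0.2533 0.0597] [ 0.0002 -0.0002  0.0008] len 6.3 rot rows 0.0
```

```bash
python3 -m creep '.01 .03 0 0 0 0;.02 .07 0 0 0 0;.03 .11 0 0 0 0;.041 .15 0 0 0 0;.041 .19 .01 0 0 0;.041 .22 .03 0 0 0;.041 .245 .05 0 0 0;.041 .253 .08 0 0 .001;.041 .253 .11 0 0 .001;.041 .253 .14 0 0 .001;.041 .253 .16 0 0 .001;.041 .253 .16 0 0 .001'; python3 - <<'E'
from h import *
goto([.6697,.1916,.032],down(np.radians(80.6)))
E
```

```text
time: 66.3
tool_pos: [0.666, 0.1879, 0.0921]
orientation: [-2.393, -2.026, 0.015]
contact_force: [0.3, 0.5, -2.9]
gripper_width: 0.583
row: [0.0044 0.0036 0.06  ] [-0.0033  0.0012 -0.0005] len 1.4 rot rows 0.1
```

```bash
python3 -m creep '.003 0 .01 0 0 0;.003 0 .03 0 0 0;.003 0 .045 0 0 0;.003 0 .053 0 0 0;.003 0 .056 0 0 0;.003 0 .056 0 0 0'; python3 - <<'E'
from h import *
goto([.6697,.1916,.032],down(np.radians(80.6)))
E
```

```text
time: 66.8
tool_pos: [0.6692, 0.1914, 0.0434]
orientation: [2.397, 2.03, 0.001]
contact_force: [1.0, -0.0, -1.9]
gripper_width: 0.578
row: [0.0003 0.0004 0.0114] [ 0.0002 -0.0001 -0.0004] len 0.3 rot rows 0.0
```

```bash
python3 -m creep '0 0 .005 0 0 0;0 0 .009 0 0 0;0 0 .0115 0 0 0;0 0 .0125 0 0 0;0 0 .0125 0 0 0'
```

```text
time: 67.22
tool_pos: [0.669, 0.1911, 0.0318]
orientation: [2.397, 2.03, 0.002]
contact_force: [-3.1, 0.5, 4.8]
gripper_width: 0.578
```

Contact with the pad (+5 N). Release, rise, check.

```bash
python3 -m creep '0 0 -.001 0 0 0;0 0 -.001 0 0 0;0 0 -.001 0 0 0;0 0 -.001 0 0 0;0 0 -.001 0 0 0;0 0 -.02 0 0 0;0 0 -.05 0 0 0;0 0 -.09 0 0 0;0 0 -.13 0 0 0;0 .01 -.17 0 0 0;0 .02 -.21 0 0 0;.03 .03 -.25 0 0 0' 1; python3 -m creep '.03 0 -.03 0 0 0;.03 0 -.04 0 0 0;.03 0 -.04 0 0 0;.03 0 -.04 0 0 0;.03 0 -.04 0 0 0'; python3 - <<'E'
from h import *
p,d,s=snap("wrist","w40");p,d,s=snap("top","t40");print(s["tool_pos"])
E
python3 scan.py w40.npz
```

```text
time: 68.22
tool_pos: [0.7014, 0.2066, 0.2779]
orientation: [2.399, 2.023, 0.003]
contact_force: [1.6, 0.9, 0.1]
gripper_width: 1.001
time: 68.63
tool_pos: [0.7051, 0.2393, 0.311]
orientation: [-2.397, -2.029, 0.005]
contact_force: [-0.6, -0.5, 0.2]
gripper_width: 1.001
[0.70501284 0.23912254 0.31091581]
head [0.6479 0.1952] [0.0493 0.0839] 80.67 z 0.0505 2674
handle [0.6231 0.2708] [0.0963 0.0335] 89.1 z 0.0401 2103
pad [0.6221 0.2373] [0.1679 0.1654] 88.23 z 0.0046 5599
yellow [0.6926 0.1876] [0.0574 0.0112] 82.12 z 0.0499 286
```

View pics/w40.png

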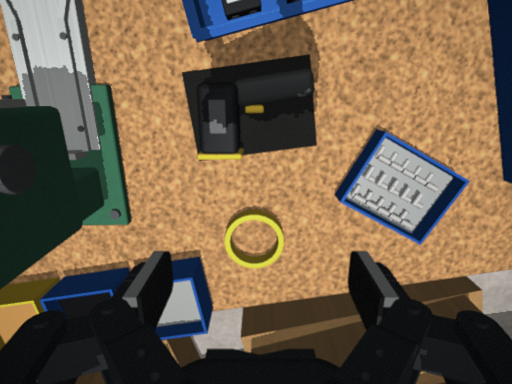

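View pics/t40.png

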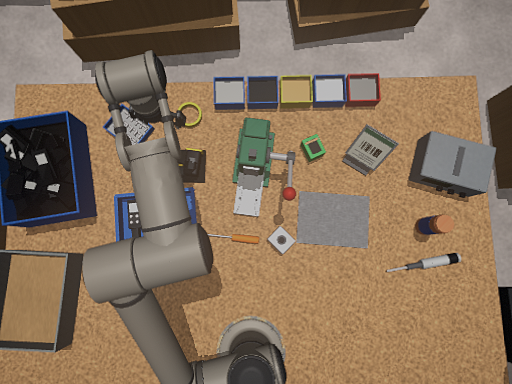

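Scanner is flat on the pad (within 2 mm of where it lay). One last close look at the wedges in the bin.

```bash
python3 -m creep '.02 -.02 0 0 0 0;.045 -.05 0 0 0 -.02;.06 -.08 .01 0 0 -.04;.07 -.11 .02 0 0 -.06;.07 -.13 .03 0 0 -.07;.07 -.13 .04 0 0 -.07;.07 -.13 .05 0 0 -.07;.07 -.13 .05 0 0 -.07;.07 -.13 .05 0 0 -.07'; python3 - <<'E'
from h import *
p,d,s=snap("wrist","w41");print(s["tool_pos"]);C=cloud("wrist",d,s)
cv2.imwrite("pics/w41z.png",cv2.resize(p[0:280,130:430],(640,597)))
for y in(.078,0.001,-.075):
    for x in(.052,.03,.075):
        for zz in(.035,):
            u,v=np.round(proj("wrist",[[*bw(x,y),zz]],s)[0]).astype(int)
            if 0<=u<512 and 0<=v<384: print(y,x,(u,v),np.nanmedian(C[v-2:v+3,u-2:u+3,2]),p[v,u])
E
```

```text
time: 69.48
tool_pos: [0.5897, 0.3295, 0.2621]
orientation: [-2.162, -2.279, 0.003]
contact_force: [1.1, 0.8, 0.4]
gripper_width: 1.001
[0.58965516 0.32945253 0.26207862]
0.078 0.052 (np.int64(328), np.int64(81)) 0.03525902566011008 [139 140 138]
0.078 0.03 (np.int64(329), np.int64(59)) 0.034620816519646325 [26 24 25]
0.078 0.075 (np.int64(327), np.int64(103)) 0.03452866960876522 [24 22 23]
0.001 0.052 (np.int64(257), np.int64(83)) 0.03541253419950258 [140 143 140]
0.001 0.03 (np.int64(257), np.int64(61)) 0.03477689055128974 [28 25 25]
0.001 0.075 (np.int64(258), np.int64(105)) 0.03466019031155715 [24 23 23]
-0.075 0.052 (np.int64(187), np.int64(84)) 0.03542213594007004 [233 231 226]
-0.075 0.03 (np.int64(185), np.int64(63)) 0.034766119310970456 [51 49 46]
-0.075 0.075 (np.int64(189), np.int64(106)) 0.03496435581108337 [57 56 55]
```

View pics/w41z.png

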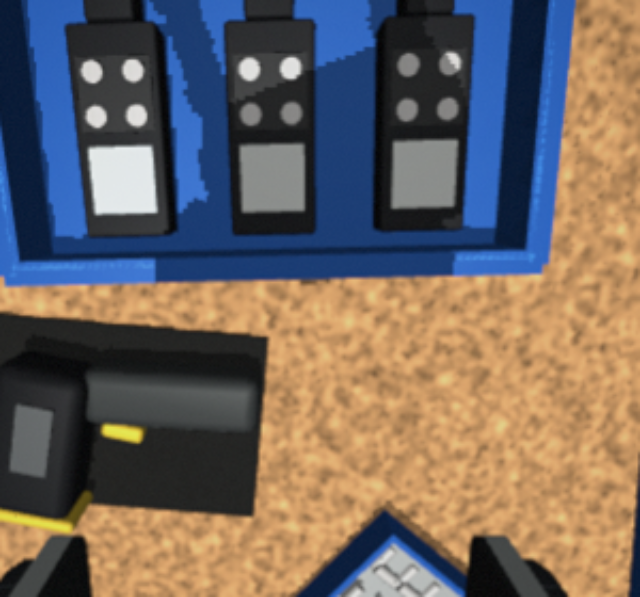

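All three wedge areas read within about 0.7 mm of the block top, so they're flush. The white bezel hides the wedge once it is seated. Handing in.

```bash
python3 -c "
from cell import *
print(close_job())"
```

```text
the job is handed in; nothing more can be done
None
```

The job is handed in at about 69.5 s of robot time, with all three housings pressed and in the bin and the scanner back on its pad. No verdict was given.

- **Pressing:** Each housing was pushed to the end stop, with 4–9 N of contact and the tail end at press x of about -0.131 to -0.130 m (nominal -0.130). The lever went down to its stop each time, and pictures showed it back up afterwards.
- **Bin:** The three housings lie flat and parallel, about 76 mm apart, with their tops at about 35 mm.
- **Scan:** I held the scanner still for about 1.8 s. By measured pose it was 99 mm from the barcode, 1.5 mm off its middle and 0.03° off square.
- **Scanner:** It is back flat on its side on the pad, within about 2 mm of where it lay.

- **High force on the first press:** The stop was reached harder than intended. The wrist force read 91 N upward and 96 N in total, under the 120 N limit. The later presses read 27–33 N.
- **One housing was knocked about 2.5 cm aside:** This happened before I picked it up, so I measured it again and gripped it at its new place.
- **Wedges not seen directly:** After pressing, the wedge areas look white, with no orange showing. An early depth reading there came back empty. A closer look gave heights within about 0.7 mm of the block top on all three, so I take them as flush, with the white frame hiding the wedge.

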